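Open the analyser's push-to-open lid and seat the reference disc

ROBOT

A 6-joint arm with a two-finger parallel gripper is mounted at the origin on the work surface. World frame = base frame: x ahead of the robot, y to its left, z up, the work surface at z = 0. Lengths are in m, angles in degrees, forces in N, time in s.
With the tool pointing down it reaches from about 0.375 to 0.75 m from the base axis. Payload 9 kg.
Tool frame: the origin (TCP) lies at the very end of the fingers, on their centre line; the grasp point (between the pads) lies env.grip_point_offset behind it (env.grip_point_offset is the distance from the TCP to the grasp point, in m); y points along the fingers, x is the direction in which the jaws open and shut, and the axes are right-handed (so a half turn about y gives the same grasp; the last joint's range is limited). The gripper opens to 85 mm and grips with 20 to 120 N. Pads are 22 mm wide; open, the fingers measure 114 mm over their backs; the gripper's body (76 mm by 85 mm) begins 54 mm behind the grasp point. The pads swing forward as they close: fully open they stand 13 mm farther back than shut.
Start: joints at [63.214, 5.964, 5.575, 89.605, 0, 77.527], TCP at [0.148, 0.581, 0.207] pointing down, gripper open.
Joint ranges: [-171.21, 171.21], [-48.23, 106.86], [-62.78, 66.21], [-105.2, 120.99], [-86.42, 89.51], [-180, 180]. Speed limits (degrees/s): [127.2, 127.2, 147.25, 180, 180, 180].

INTERFACE

Orientations are given as a 3x3 rotation matrix whose columns are the frame's x, y, z axes.
In Python, from workcell import env gives the robot as it stands.
- The arm moves only by the tool move_arm, never from a script. Its argument "commands" is a list of rows, each a list of 6 numbers: the shift along the tool's x, y, z in m, then the turn, a rotation vector about the tool's x, y, z in degrees. In form: [[x, y, z, rx, ry, rz], ...]. A call has 1 to 10 rows; each row shifts and turns the commanded pose from where the row before left it, along the tool's axes as they then stand; what a row does not reach is not made up. A row lasts 1/10 s, in which the tool goes at most 50 mm and 8.59 degrees, less where a joint would pass 70% of its speed; a pose out of reach is approached as far as the arm can. A call with a gripper value outside its range is refused whole. "jaw" is the finger opening in m, from 0 to 0.0854, set as the call begins (left out, the last holds). The fingers move at their own pace and stop on an object; the grip force is fixed at half the most. Time passes only in rows, so rows that do not move let the fingers close. It gives the time, the measured TCP pose, the force and the opening at its end, in the units of the state.
- env.observe(): the state, without advancing time (a new reading comes with each control period).
- env.grab_frame(name): name is "side" or "top"; returns a dict with "frame" (480x640x3 uint8, red, green, blue), "z_map" (480x640 float32, m along the optical axis (not along the pixel's ray), 0 where there is no reading), "mtx" (3x3 intrinsics, pixels), "k1" (the pictures are not rectified: a ray, as slopes to the right and down, at radius r is drawn at 1 + k1 r^2 times it, then the intrinsics apply), "world_from_camera" (4x4, takes a point from camera to world coordinates). Camera axes: x right, y down, z forward; pixel columns grow to the right and rows downward; lengths in m; the calibration is good to about 2 mm. A picture is of the moment at which its call begins.
- env.close_job(): hands the job in, once; it reports no verdict.
Trained networks look in the newest picture that a camera, given by its name, has taken for a name from the list of things; names that differ only in an ending like _2 or _b are one class to them, and where a whole thing is asked for, a point or a joint stands for the part that bears it (a point fixed in the world has none). Each returns a list of dicts, best first, with "confidence" (0 to 1); they miss things now and then, are a little off and sometimes report something else, mostly with a low value. They report only what shows in the picture. A call takes as long as a camera call.
- env.recognise(label, camera): "xy" ([column, row] in pixels, amid what is visible of it).
- env.masks_of(label, camera): "pixels" (480x640 bool, what is visible of it) and "xy" ([column, row] in pixels, amid what is visible of it).
The state is a dict: "time_s": time; "joint_positions": joint angles; "qvel": joint speeds; "joint_efforts": joint torques, N m; "eef_pos": TCP position; "tcp_rot": TCP orientation; "wrist_force": force on the tool from outside, world axes, zero at the start; "ft_torque": the same for the moment, N m; "finger_gap": opening from 0.0 (shut) to 1.0 (fully open).
Only numpy, scipy, OpenCV 4.12 (cv2) and the standard library are available. Lean on these libraries where they do the work, as an engineer would, in place of code of your own. Each camera call takes 0.05 s, during which the arm holds its last target.

TASK

Press the front of the white analyser's flat lid so that its catch pops it ajar, then swing the lid up until it stands open, about upright. Then slide the ceramic disc across the metal plate inside, without lifting it off the plate, until it drops flat into the round pocket. Leave the jar, vials, rack, bottle, beaker and spatula where they are.

Things in the scene. Friction and masses are not known exactly. Their poses are not given: they have to be found in the camera images.
- analyser: White bench analyser, fixed, 340 (x) by 460 (y) mm; flat deck 118 mm above the table, rear hump to 148 mm from 80 mm behind the origin. Origin: centre of its underside; x to the rear, y to its left, z up. Under the lid: a bay 206 (x) by 286 (y) mm, centred 51 mm ahead of the origin; its floor is an aluminium plate, top 85 mm above the table, 33 mm below the deck and the 16 mm wide front rim.
- lid (a joint): Lid angle, rad: 0 to 0.02 shut (flush within 4 mm), grows as the front edge rises, 1.57 upright, stop 1.75; below 0 pressed in. Push catch: pressing the front in 8 to 10 mm (to -0.04, about 5 N there; hard stop -0.047) trips it; let go, it rises to about 0.6 and stays. A shorter press does not open it. Once tripped it does not catch again. The stiff hinge (under 4 N at the edge) holds it where left.
- lid_hinge (a point): Middle of the lid's hinge axis, along the lid's rear edge, parallel to the analyser's y: 114 mm above the table, 50 mm behind the analyser's origin, in the lid's mid-thickness plane. The lid is a white panel, 200 mm front to rear, 272 mm wide, 8 mm thick. Axes as the analyser's.
- lid_press (a point): Top surface of the lid 22 mm from the middle of its front edge, in a thin moulded ring 32 mm across: where to press. Moves with the lid; its axes are those of the lid (z out of the top face, x to the hinge).
- lid_edge (a point): Middle of the lid's front edge, lower (inner) corner, 200 mm from the hinge axis. Moves with the lid; its axes are those of the lid.
- disc: White ceramic disc, 60 mm across and 12 mm thick, about 85 g, lying flat on the plate in the bay (under the shut lid at the start). Origin: centre of its underside.
- pocket (a point): Centre of the mouth of the round pocket in the plate, 65 mm across and 4 mm deep with a flat floor; the point lies level with the plate's top face, 70 mm in front of the analyser's origin and 50 mm to its right. Its axes are those of the analyser.
- jar: Bystander: squat glass jar with black cap, 44 mm across, 50 mm tall, standing on the analyser's left side deck. Origin: centre of its underside.
- vial_dark: Bystander: amber glass vial with black cap, 30 mm across, 70 mm tall, standing left of the analyser. Origin: centre of its underside.
- vial_clear: Bystander: clear glass vial with white cap, 30 mm across, 70 mm tall, standing left of the analyser. Origin: centre of its underside.
- bottle: Bystander: amber bottle with black cap, 70 mm across, 150 mm tall, standing right of the analyser. Origin: centre of its underside.
- spatula: Bystander: slim steel laboratory spatula, 175 mm long, lying right of the analyser. Origin: centre of its underside.
- vial_rack: Bystander: grey rack, 160 x 100 mm, holding capped vials, 71 mm tall, left on the table. Origin: centre of its underside.
- beaker: Bystander: glass beaker, 70 mm across, 90 mm tall, right on the table. Origin: centre of its underside.

How it is judged:
By the outcome, as a careful person would: the job done as asked, in the order asked, and still so for the second after the job is handed in, with the robot touching nothing.
It also fails if it takes over 48 s, if anything falls off the work surface, if the arm or the gripper's body presses on something with over 40 N, if the wrist force passes 120 N, or if a joint passes its speed limit or range.

## Working session

There is one attempt and no reset: what is moved stays moved. The work goes in short steps, Python scripts to look and compute and a tool call to move; the robot and the scene stay as the last step left them, time stands still between calls to the robot, and variables do not carry over. Pictures are saved under pics/ and viewed, and the job is handed in when it is done.

Besides the shell and the picture viewer there is one more tool, called after "Emit:" as a command line: name --pt "numbers of a row" for each row, then --argument value for the rest. move_arm: Moves the arm, as the interface text tells. Its arguments: {"type":"object","properties":{"commands":{"type":"array"},"jaw":{"type":"number"}},"required":["commands"]}

```bash
ls; mkdir -p pics; cat > h.py <<'E'
import numpy as np, cv2
from workcell import env
def grab(n,name=None):
    f=env.grab_frame(n)
    if name: cv2.imwrite('pics/'+name+'.png',f['frame'][:,:,::-1])
    return f
def pts(f,uv):
    # world points from pixels with depth
    uv=np.asarray(uv,float).reshape(-1,2); K=np.array(f['mtx']); 
    z=f['z_map'][np.round(uv[:,1]).astype(int),np.round(uv[:,0]).astype(int)]
    return ray(f,uv,z)
def slopes(f,uv):
    uv=np.asarray(uv,float).reshape(-1,2); K=np.array(f['mtx'])
    s=cv2.undistortPoints(uv.reshape(-1,1,2),K,np.array([f['k1'],0,0,0,0.]),None,None,None,(3,100,1e-12)) if False else cv2.undistortPoints(uv.reshape(-1,1,2),K,np.array([f['k1'],0,0,0,0.]))
    return s.reshape(-1,2)
def ray(f,uv,z):
    s=slopes(f,uv); T=np.array(f['world_from_camera'])
    p=np.c_[s*z[:,None],z]
    return p@T[:3,:3].T+T[:3,3]
def atz(f,uv,h):
    s=slopes(f,uv); T=np.array(f['world_from_camera']); d=np.c_[s,np.ones(len(s))]@T[:3,:3].T
    t=(h-T[2,3])/d[:,2]
    return T[:3,3]+d*t[:,None]
def proj(f,P):
    T=np.linalg.inv(np.array(f['world_from_camera'])); p=np.asarray(P,float).reshape(-1,3)@T[:3,:3].T+T[:3,3]
    s=p[:,:2]/p[:,2:]; r2=(s**2).sum(1,keepdims=True); s=s*(1+f['k1']*r2); K=np.array(f['mtx'])
    return s@K[:2,:2].T+K[:2,2]
E
python3 - <<'E'
from h import *
for c in('side','top'):
    f=grab(c,c+'0'); print(c,f['mtx'],f['k1'],np.round(f['world_from_camera'],3))
    for l in['analyser','lid','lid_press','lid_edge','lid_hinge','disc','jar','pocket']:
        print(l,[(np.round(d['xy']),round(d['confidence'],2)) for d in env.recognise(l,c)][:3])
s=env.observe();print(s)
print(env.grip_point_offset)
E
```

```text
pics
side [[490.49224273   0.         325.10783178]
 [  0.         490.49224273 235.57565724]
 [  0.           0.           1.        ]] 0.011325246037195334 [[ 0.715 -0.496  0.492  0.034]
 [-0.699 -0.499  0.512 -0.574]
 [-0.009 -0.71  -0.704  0.911]
 [ 0.     0.     0.     1.   ]]
analyser [(array([329., 254.]), 0.87)]
lid [(array([312., 251.]), 0.78), (array([182., 184.]), 0.56)]
lid_press [(array([315., 250.]), 0.85)]
lid_edge [(array([313., 252.]), 0.92), (array([449., 287.]), 0.35)]
lid_hinge [(array([331., 254.]), 0.56)]
disc [(array([327., 256.]), 0.21)]
jar [(array([258., 196.]), 0.8)]
pocket [(array([326., 255.]), 0.92), (array([314., 249.]), 0.45)]
top [[454.23117911   0.         317.34901818]
 [  0.         454.23117911 238.7849476 ]
 [  0.           0.           1.        ]] -0.07883094222207604 [[-0.022 -0.989  0.144  0.418]
 [-1.     0.025  0.017  0.003]
 [-0.021 -0.144 -0.989  1.264]
 [ 0.     0.     0.     1.   ]]
analyser [(array([324., 238.]), 0.8)]
lid [(array([326., 256.]), 0.75)]
lid_press [(array([328., 257.]), 0.56)]
lid_edge [(array([331., 256.]), 0.57)]
lid_h
[... 237 characters left out ...]
958e+01,
       1.19054239e-03, 7.75257472e+01]), 'qvel': array([ 0.05403839, -0.059621  ,  0.04723605,  0.11914069,  0.01724594,
        0.02510327]), 'joint_efforts': array([-1.11227719e-04, -5.56754029e+01,  5.03776002e+01, -2.02067113e-04,
       -3.97515387e-04, -2.89679815e-05]), 'eef_pos': array([0.14831699, 0.58142874, 0.20736346]), 'tcp_rot': array([[ 2.47168636e-01,  5.41843443e-05, -9.68972478e-01],
       [ 9.68972466e-01,  1.53450395e-04,  2.47168642e-01],
       [ 1.62081880e-04, -9.99999987e-01, -1.45750128e-05]]), 'wrist_force': array([-0.00256119,  0.42965932,  1.33872015]), 'ft_torque': array([ 0.00880999,  0.07047802, -0.00625406]), 'finger_gap': 1.0016407637703022}
0.0187
```

View pics/side0.png

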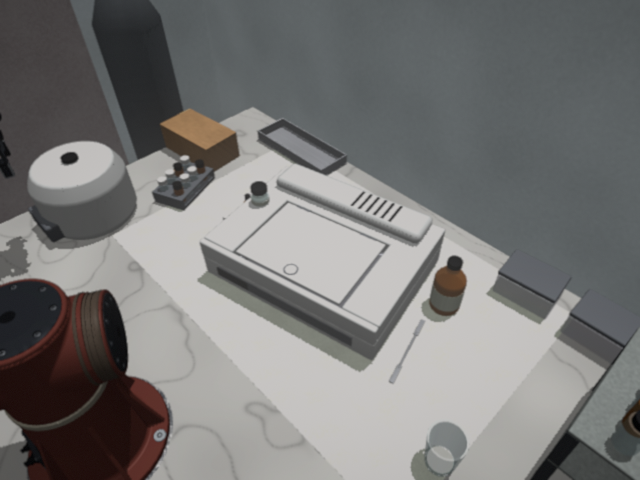

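View pics/top0.png

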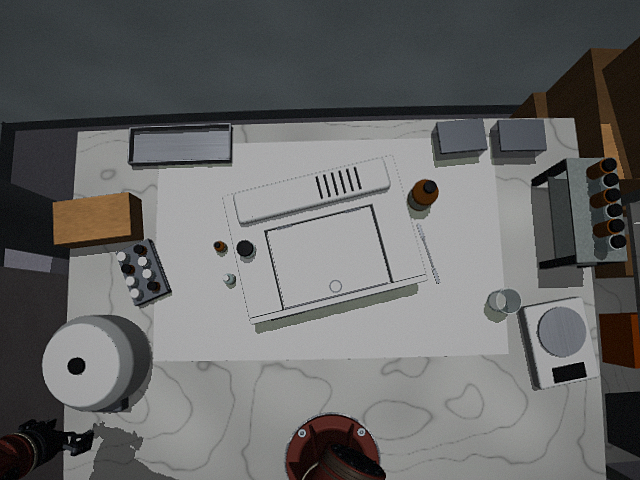

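The side picture shows the analyser, with the press ring at about (291,269). The top picture puts the ring at about (335,286). Next I'll enlarge the view and fit the pose.

```bash
python3 - <<'E'
import cv2
a=cv2.imread('pics/top0.png')[140:340,205:445]; cv2.imwrite('pics/top0z.png',cv2.resize(a,None,fx=3.3,fy=3,interpolation=cv2.INTER_CUBIC)[:, :800])
cv2.imwrite('pics/top0z.png',cv2.resize(a,(720,600),interpolation=cv2.INTER_CUBIC))
a=cv2.imread('pics/side0.png')[160:360,190:456]; cv2.imwrite('pics/side0z.png',cv2.resize(a,(798,600),interpolation=cv2.INTER_CUBIC))
E
```

```text
(no output)
```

View pics/top0z.png

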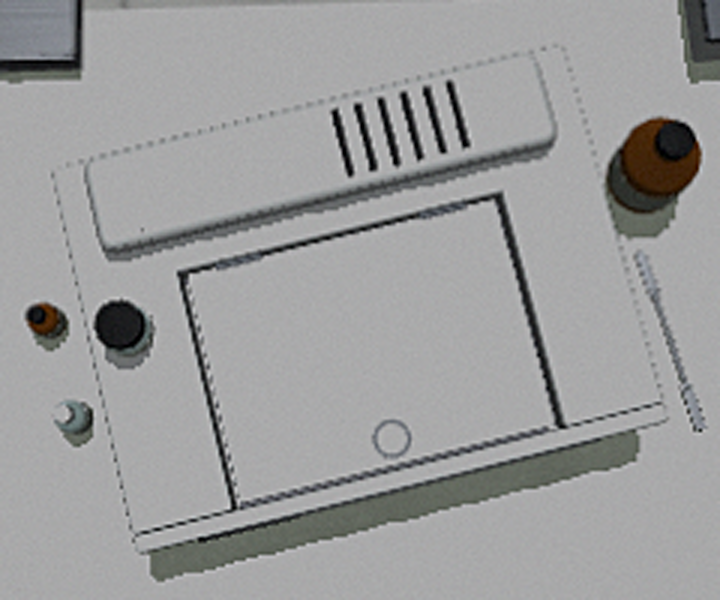

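View pics/side0z.png

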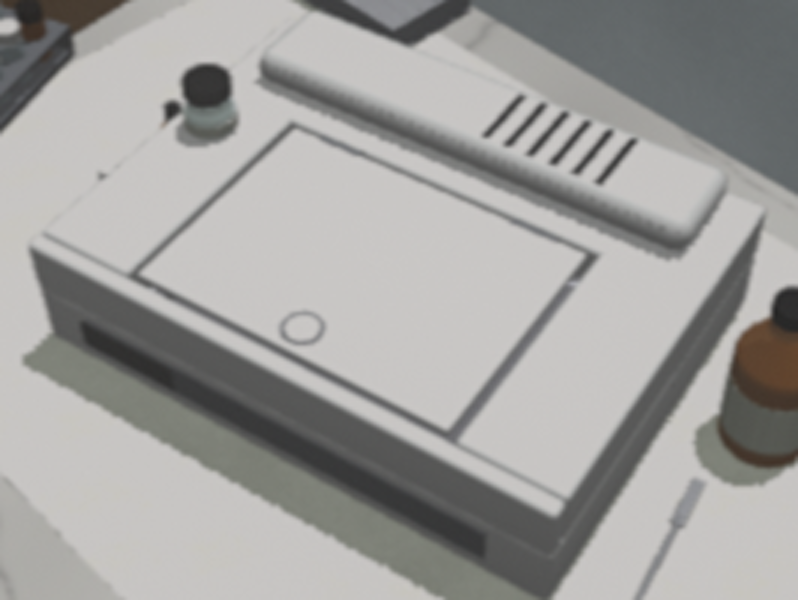

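```bash
python3 - <<'E'
from h import *
import pickle
from scipy.optimize import least_squares
f={c:grab(c) for c in('side','top')}
pickle.dump({c:{k:f[c][k] for k in('mtx','k1','world_from_camera')} for c in f},open('cal.pkl','wb'))
M=[((52,143),(179,270),(292,122)),((52,-143),(502,192),(600,253)),((-154,-143),(565,428),(453,440)),((-154,143),(232,510),(130,275)),((-128,0),(392,438),(302,328)),((-128,0),(392,438),(302,328)),((170,230),(52,172),None),((170,-230),(562,45),None)]
P=[];O=[]
for m,t,s in M:
    p=[m[0]/1e3,m[1]/1e3,.118]
    P.append(('top',p,[205+(t[0]-1)/3,140+(t[1]-1)/3]))
    if s: P.append(('side',p,[190+(s[0]-1)/3,160+(s[1]-1)/3]))
def W(q,p):
    c,s=np.cos(q[2]),np.sin(q[2]); return np.array([q[0]+c*p[0]-s*p[1],q[1]+s*p[0]+c*p[1],p[2]])
def res(q): return np.concatenate([proj(f[c],W(q,p))[0]-o for c,p,o in P])
r=least_squares(res,[.6,0,.2],loss='soft_l1'); q=r.x
print(q,np.degrees(q[2])); print(np.round(res(q).reshape(-1,2),1))
for cam in('top','side'):
    a=least_squares(lambda q:np.concatenate([proj(f[c],W(q,p))[0]-o for c,p,o in P if c==cam]),q).x;print(cam,a)
np.save('q.npy',q)
print('press',W(q,(-.128,0,.118)))
# depth check
for c,uv in(('top',[335,286]),('top',[320,250]),('side',[291,269])): print(c,pts(f[c],[uv]))
E
```

```text
[0.58935444 0.0086824  0.21894595] 12.544678883151208
[[-0.5  1.2]
 [-0.  -0.4]
 [-0.1  0.7]
 [-0.2  0.5]
 [-0.2 -0.1]
 [ 0.6  0.2]
 [ 0.1  0.1]
 [-0.7 -0.6]
 [-0.3  0.3]
 [ 0.8  0.3]
 [-0.3  0.3]
 [ 0.8  0.3]
 [-0.4 -1.5]
 [ 0.3 -0.7]]
top [0.58951404 0.00829897 0.2205752 ]
side [0.58917958 0.00916412 0.21799954]
press [ 0.4644102  -0.01911931  0.118     ]
top [[ 0.46420014 -0.01888617  0.12046284]]
top [[0.5568078  0.01674359 0.11353941]]
side [[ 0.46309824 -0.02057915  0.12127842]]
```

The two-camera fit agrees within 1 px. The press point is at about (0.464, -0.019, 0.118), which matches its known height. Next I'll plan the approach.

```bash
cat > plan.py <<'E'
import numpy as np
from scipy.spatial.transform import Rotation as R, Slerp
q=np.load('q.npy'); yaw=q[2]
A=R.from_euler('z',yaw).as_matrix()
def W(p): return A@np.array([p[0],p[1],0.])+[q[0],q[1],p[2]]
def tool(a,extra=0):
    """tilt a deg: fingers point a deg from down toward analyser +x; tool x = analyser y"""
    a=np.radians(a); y=np.array([np.sin(a),0,-np.cos(a)]); x=np.array([0,1.,0]); z=np.cross(x,y)
    return R.from_euler('z',extra,degrees=True).as_matrix()@A@np.c_[x,y,z]
def rows(p,Rm,targets,dec=3):
    """targets list of (p,R,n rows)"""
    p=np.array(p,float);Rm=R.from_matrix(Rm); out=[]
    for tp,tR,n in targets:
        p0=p.copy();R0=Rm; rot=R.from_matrix(np.array([R0.as_matrix(),tR])); sl=Slerp([0,1],rot)
        for k in range(1,n+1):
            wp=p0+(np.array(tp)-p0)*k/n; wr=sl(k/n)
            d=np.round(Rm.inv().apply(wp-p),dec+0); rv=np.round(np.degrees((Rm.inv()*wr).as_rotvec()),1)
            p=p+Rm.apply(d); Rm=Rm*R.from_rotvec(np.radians(rv)); out.append([*(d+0.).tolist(),*(rv+0.).tolist()])
    for i in range(0,len(out),10): print('['+','.join('['+','.join('%g'%v for v in r)+']' for r in out[i:i+10])+']')
    print('end',p.round(4))
    return p,Rm.as_matrix()
E
python3 - <<'E'
from plan import *
from workcell import env
s=env.observe(); p=W((-.128,0,.140)); print(p,s['time_s'])
hi=p.copy(); hi[2]=.205
rows(s['eef_pos'],s['tcp_rot'],[(hi,tool(0),18),(p,tool(0),2)])
E
```

```text
[ 0.4644102  -0.01911931  0.14      ] 1.0
[[-0.028,0,-0.025,0,-1.5,0],[-0.029,0,-0.025,0,-1.5,0],[-0.029,0,-0.024,0,-1.5,0],[-0.03,0.001,-0.023,0,-1.5,0],[-0.03,0,-0.022,0,-1.5,0],[-0.031,0,-0.021,0,-1.5,0],[-0.032,0,-0.021,0,-1.4,0],[-0.032,0,-0.02,0,-1.5,0],[-0.033,0,-0.018,0,-1.5,0],[-0.033,0,-0.019,0,-1.5,0]]
[[-0.033,0,-0.017,0,-1.5,0],[-0.034,0.001,-0.016,0,-1.5,0],[-0.035,0,-0.016,0,-1.5,0],[-0.034,0,-0.014,0,-1.5,0],[-0.035,0,-0.014,0,-1.5,0],[-0.036,0,-0.012,0,-1.5,0],[-0.036,0,-0.012,0,-1.5,0],[-0.036,0,-0.011,0,-1.5,0],[0,0.033,0,0,0,0],[0,0.032,0,0,0,0]]
end [ 0.4645 -0.0192  0.1403]
```

Emit:
move_arm --pt "-0.028 0 -0.025 0 -1.5 0" --pt "-0.029 0 -0.025 0 -1.5 0" --pt "-0.029 0 -0.024 0 -1.5 0" --pt "-0.03 0.001 -0.023 0 -1.5 0" --pt "-0.03 0 -0.022 0 -1.5 0" --pt "-0.031 0 -0.021 0 -1.5 0" --pt "-0.032 0 -0.021 0 -1.4 0" --pt "-0.032 0 -0.02 0 -1.5 0" --pt "-0.033 0 -0.018 0 -1.5 0" --pt "-0.033 0 -0.019 0 -1.5 0" --jaw 0

```text
time_s: 2.0
eef_pos: [0.3248, 0.2461, 0.2065]
tcp_rot: [[-0.012, 0.001, -1.0], [1.0, 0.0, -0.012], [0.0, -1.0, -0.001]]
wrist_force: [0.4, 0.1, -0.3]
finger_gap: 0.001
```

Emit:
move_arm --pt "-0.033 0 -0.017 0 -1.5 0" --pt "-0.034 0.001 -0.016 0 -1.5 0" --pt "-0.035 0 -0.016 0 -1.5 0" --pt "-0.034 0 -0.014 0 -1.5 0" --pt "-0.035 0 -0.014 0 -1.5 0" --pt "-0.036 0 -0.012 0 -1.5 0" --pt "-0.036 0 -0.012 0 -1.5 0" --pt "-0.036 0 -0.011 0 -1.5 0" --pt "0 0.03 0 0 0 0" --pt "0 0.02 0 0 0 0"

```text
time_s: 3.0
eef_pos: [0.4646, -0.0203, 0.154]
tcp_rot: [[-0.216, -0.0, -0.976], [0.976, 0.0, -0.216], [0.0, -1.0, 0.0]]
wrist_force: [-0.2, -0.4, -0.4]
finger_gap: -0.004
```

Emit:
move_arm --pt "0 0.02 0 0 0 0" --pt "0 0.012 0 0 0 0" --pt "0 0.004 0 0 0 0" --pt "0 0.003 0 0 0 0" --pt "0 0 0 0 0 0"

```text
time_s: 3.5
eef_pos: [0.4648, -0.0192, 0.1169]
tcp_rot: [[-0.218, 0.001, -0.976], [0.976, -0.0, -0.218], [-0.0, -1.0, -0.001]]
wrist_force: [0.8, 0.3, -0.1]
finger_gap: -0.001
```

Emit:
move_arm --pt "0 0.002 0 0 0 0" --pt "0 0.001 0 0 0 0"

```text
time_s: 3.7
eef_pos: [0.4648, -0.0193, 0.1138]
tcp_rot: [[-0.218, 0.001, -0.976], [0.976, -0.0, -0.218], [-0.0, -1.0, -0.001]]
wrist_force: [-0.8, -0.7, 0.4]
finger_gap: 0.001
```

Emit:
move_arm --pt "0 0.001 0 0 0 0" --pt "0 0.001 0 0 0 0"

```text
time_s: 3.9
eef_pos: [0.4645, -0.0192, 0.1114]
tcp_rot: [[-0.218, 0.0, -0.976], [0.976, 0.0, -0.218], [-0.0, -1.0, -0.0]]
wrist_force: [-0.8, 0.2, 0.4]
finger_gap: 0.002
```

Emit:
move_arm --pt "0 0.001 0 0 0 0" --pt "0 0.001 0 0 0 0"

```text
time_s: 4.1
eef_pos: [0.4645, -0.0192, 0.1092]
tcp_rot: [[-0.218, 0.0, -0.976], [0.976, 0.0, -0.218], [0.0, -1.0, -0.0]]
wrist_force: [-0.1, 0.1, 0.1]
finger_gap: 0.002
```

```bash
python3 - <<'E'
from h import *
f=grab('side','s1');g=grab('top','t1')
s=env.observe();print(s['eef_pos'],s['wrist_force'],s['ft_torque'])
a=f['frame'][160:340,180:420,::-1]; cv2.imwrite('pics/s1z.png',cv2.resize(a,(800,600),interpolation=cv2.INTER_CUBIC))
a=g['frame'][140:340,205:445,::-1]; cv2.imwrite('pics/t1z.png',cv2.resize(a,(720,600),interpolation=cv2.INTER_CUBIC))
E
```

```text
[ 0.46435744 -0.01918638  0.1091154 ] [ 0.26608712  0.33031493 -0.18130828] [ 0.02847104 -0.01533747 -0.04943654]
```

View pics/s1z.png

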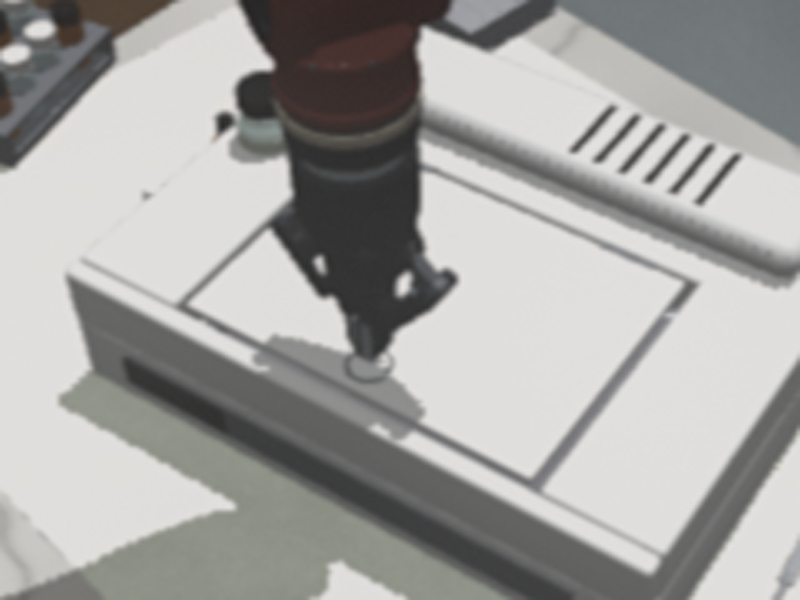

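The fingertips are at about zoom (368,358), just above the ring, with no contact and no force. I'll keep going down, watching the force.

Emit:
move_arm --pt "0 0.002 0 0 0 0" --pt "0 0 0 0 0 0"

```text
time_s: 4.4
eef_pos: [0.4643, -0.0191, 0.107]
tcp_rot: [[-0.218, -0.0, -0.976], [0.976, 0.0, -0.218], [0.0, -1.0, 0.0]]
wrist_force: [-0.4, -0.5, 0.3]
finger_gap: -0.001
```

Emit:
move_arm --pt "0 0.002 0 0 0 0" --pt "0 0 0 0 0 0"

```text
time_s: 4.6
eef_pos: [0.4643, -0.0192, 0.105]
tcp_rot: [[-0.218, -0.0, -0.976], [0.976, 0.0, -0.218], [0.0, -1.0, 0.0]]
wrist_force: [-0.4, -0.1, 0.6]
finger_gap: 0.002
```

Emit:
move_arm --pt "0 0.002 0 0 0 0" --pt "0 0 0 0 0 0"

```text
time_s: 4.8
eef_pos: [0.4643, -0.0191, 0.103]
tcp_rot: [[-0.218, -0.0, -0.976], [0.976, 0.0, -0.218], [0.0, -1.0, 0.0]]
wrist_force: [0.5, -0.3, -0.4]
finger_gap: 0.001
```

```bash
python3 - <<'E'
from h import *
f=grab('side','s2');g=grab('top','t2')
s=env.observe();print(s['eef_pos'],s['wrist_force'],s['ft_torque'])
print(proj(f,s['eef_pos']),proj(g,s['eef_pos']))
a=f['frame'][220:310,230:350,::-1]; cv2.imwrite('pics/s2z.png',cv2.resize(a,(800,600),interpolation=cv2.INTER_CUBIC))
a=g['frame'][240:340,275:395,::-1]; cv2.imwrite('pics/t2z.png',cv2.resize(a,(720,600),interpolation=cv2.INTER_CUBIC))
for y in range(255,275,2): print(y,[tuple(np.round(pts(f,[[x,y]])[0],3)) for x in(286,290,294)])
E
```

```text
[ 0.46441853 -0.01919154  0.10323082] [-0.24123245  0.11608903  0.02639369] [0.04209513 0.02570565 0.00309348]
[[291.51136972 273.84321061]] [[334.99815231 286.18842115]]
255 [(np.float64(0.453), np.float64(-0.021), np.float64(0.173)), (np.float64(0.456), np.float64(-0.031), np.float64(0.179)), (np.float64(0.462), np.float64(-0.036), np.float64(0.178))]
257 [(np.float64(0.455), np.float64(-0.018), np.float64(0.164)), (np.float64(0.455), np.float64(-0.031), np.float64(0.173)), (np.float64(0.462), np.float64(-0.036), np.float64(0.172))]
259 [(np.float64(0.454), np.float64(-0.018), np.float64(0.157)), (np.float64(0.456), np.float64(-0.03), np.float64(0.166)), (np.float64(0.463), np.float64(-0.033), np.float64(0.162))]
261 [(np.float64(0.454), np.float64(-0.017), np.float64(0.151)), (np.float64(0.454), np.float64(-0.032), np.float64(0.163)), (np.float64(0.462), np.float64(-0.034), np.float64(0.158))]
263 [(np.float64(0.034), np.float64(-0.574), np.float64(0.911)), (np.float64(0.455), np.float64(-0.03), np.float64(0.154)), (np.float64(0.462), np.float64(-0.034), np.float64(0.151))]
265 [(
[... 211 characters left out ...]
64(-0.015), np.float64(0.13)), (np.float64(0.455), np.float64(-0.028), np.float64(0.14)), (np.float64(0.461), np.float64(-0.034), np.float64(0.141))]
269 [(np.float64(0.455), np.float64(-0.013), np.float64(0.122)), (np.float64(0.456), np.float64(-0.026), np.float64(0.131)), (np.float64(0.468), np.float64(-0.025), np.float64(0.121))]
271 [(np.float64(0.452), np.float64(-0.016), np.float64(0.12)), (np.float64(0.458), np.float64(-0.023), np.float64(0.121)), (np.float64(0.465), np.float64(-0.029), np.float64(0.12))]
273 [(np.float64(0.45), np.float64(-0.02), np.float64(0.118)), (np.float64(0.454), np.float64(-0.027), np.float64(0.121)), (np.float64(0.462), np.float64(-0.032), np.float64(0.119))]
```

View pics/s2z.png

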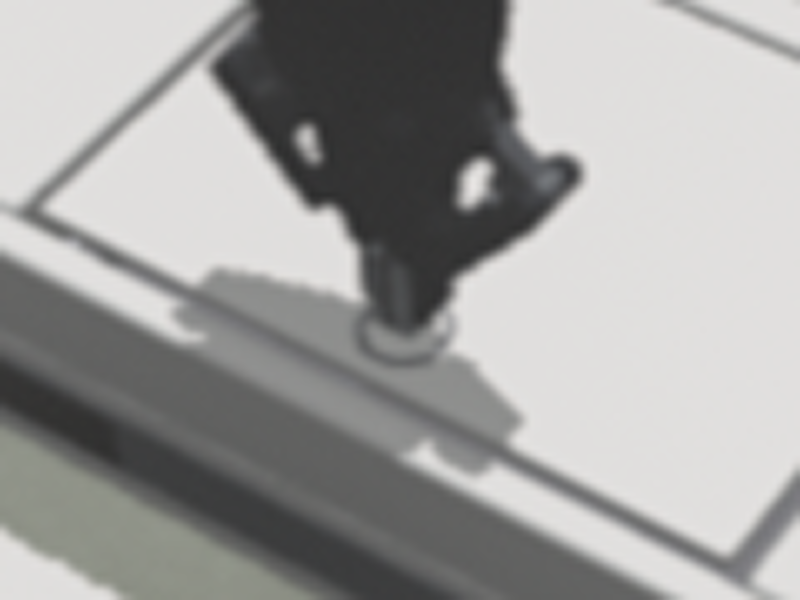

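View pics/t2z.png

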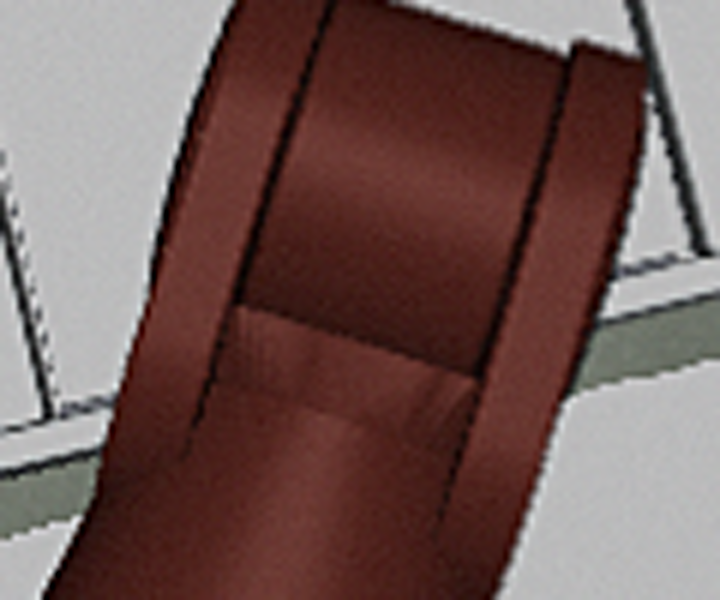

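Emit:
move_arm --pt "0 0.002 0 0 0 0" --pt "0 0 0 0 0 0"

```text
time_s: 5.1
eef_pos: [0.4643, -0.0192, 0.101]
tcp_rot: [[-0.218, -0.0, -0.976], [0.976, 0.0, -0.218], [0.0, -1.0, 0.0]]
wrist_force: [-0.7, 0.2, -0.1]
finger_gap: 0.003
```

Emit:
move_arm --pt "0 0.002 0 0 0 0" --pt "0 0 0 0 0 0"

```text
time_s: 5.3
eef_pos: [0.4643, -0.0192, 0.099]
tcp_rot: [[-0.218, -0.0, -0.976], [0.976, 0.0, -0.218], [0.0, -1.0, 0.0]]
wrist_force: [-0.0, 0.5, 0.3]
finger_gap: -0.002
```

Emit:
move_arm --pt "0 0.002 0 0 0 0" --pt "0 0 0 0 0 0"

```text
time_s: 5.5
eef_pos: [0.4644, -0.0192, 0.097]
tcp_rot: [[-0.218, -0.0, -0.976], [0.976, 0.0, -0.218], [0.0, -1.0, 0.0]]
wrist_force: [-0.5, -0.4, 0.1]
finger_gap: -0.001
```

```bash
python3 - <<'E'
from h import *
f=grab('side','s3')
s=env.observe();print(s['eef_pos'],s['wrist_force'],s['joint_positions'],s['joint_efforts'])
print(proj(f,s['eef_pos']))
a=f['frame'][220:310,230:350,::-1]; cv2.imwrite('pics/s3z.png',cv2.resize(a,(800,600),interpolation=cv2.INTER_CUBIC))
E
```

```text
[ 0.46436535 -0.01917966  0.09712797] [-0.31318413 -0.23924829 -0.09180507] [-1.85604034e+01 -1.78429699e+01 -2.81841651e+01  7.96709715e+01
  4.78961940e-03 -3.11465258e+01] [-5.14635496e-03 -3.46043479e+01  5.01687741e+01 -3.71757697e-02
 -1.34815505e-04 -2.00164902e-05]
[[291.64893816 275.6886563 ]]
```

View pics/s3z.png

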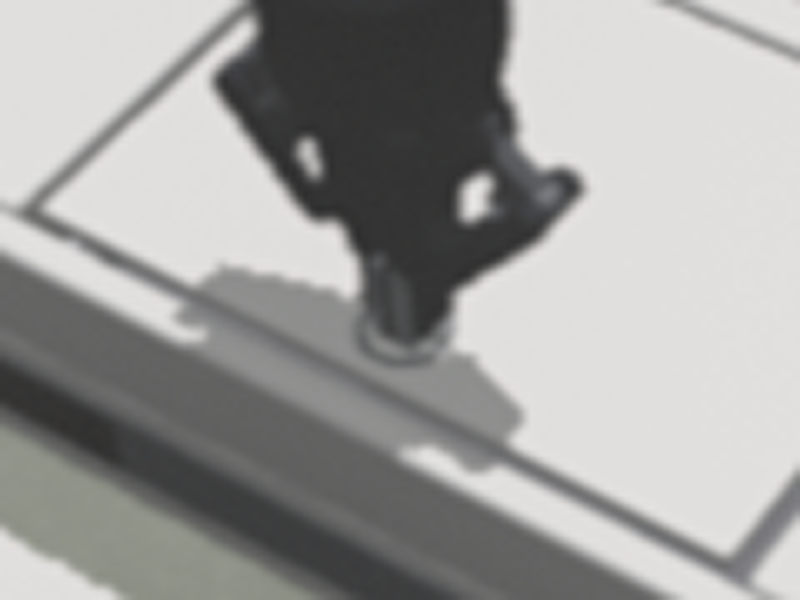

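Emit:
move_arm --pt "0 0.002 0 0 0 0" --pt "0 0.001 0 0 0 0"

```text
time_s: 5.75
eef_pos: [0.4646, -0.0192, 0.0945]
tcp_rot: [[-0.218, 0.001, -0.976], [0.976, -0.0, -0.218], [-0.0, -1.0, -0.0]]
wrist_force: [-0.9, 0.2, 3.5]
finger_gap: -0.001
```

Emit:
move_arm --pt "0 0.001 0 0 0 0" --pt "0 0.001 0 0 0 0"

```text
time_s: 5.95
eef_pos: [0.4646, -0.0192, 0.0925]
tcp_rot: [[-0.218, 0.0, -0.976], [0.976, -0.0, -0.218], [-0.0, -1.0, -0.0]]
wrist_force: [-0.1, 0.9, 3.7]
finger_gap: -0.0
```

Emit:
move_arm --pt "0 0.001 0 0 0 0" --pt "0 0.001 0 0 0 0"

```text
time_s: 6.15
eef_pos: [0.4646, -0.0192, 0.0903]
tcp_rot: [[-0.218, 0.0, -0.976], [0.976, 0.0, -0.218], [-0.0, -1.0, -0.0]]
wrist_force: [-0.7, 0.3, 4.5]
finger_gap: 0.003
```

Emit:
move_arm --pt "0 0.001 0 0 0 0" --pt "0 0.001 0 0 0 0"

```text
time_s: 6.35
eef_pos: [0.4646, -0.0192, 0.0883]
tcp_rot: [[-0.218, 0.0, -0.976], [0.976, 0.0, -0.218], [0.0, -1.0, -0.0]]
wrist_force: [-0.5, 0.0, 3.5]
finger_gap: -0.0
```

Emit:
move_arm --pt "0 0.001 0 0 0 0" --pt "0 0 0 0 0 0"

```text
time_s: 6.55
eef_pos: [0.4646, -0.0192, 0.0872]
tcp_rot: [[-0.218, 0.0, -0.976], [0.976, 0.0, -0.218], [0.0, -1.0, -0.0]]
wrist_force: [0.6, 0.6, 2.6]
finger_gap: -0.002
```

Emit:
move_arm --pt "0 0.001 0 0 0 0" --pt "0 0 0 0 0 0"

```text
time_s: 6.75
eef_pos: [0.4646, -0.0192, 0.0862]
tcp_rot: [[-0.218, 0.0, -0.976], [0.976, 0.0, -0.218], [0.0, -1.0, -0.0]]
wrist_force: [0.5, 0.1, 2.9]
finger_gap: 0.001
```

The force peaked at 4.5 N and then dropped, so the catch has tripped. I'll retreat up and toward the robot.

Emit:
move_arm --pt "0 -0.02 0 0 0 0" --pt "0 -0.03 0.02 0 0 0" --pt "0 -0.03 0.03 0 0 0" --pt "0 -0.015 0.02 0 0 0" --pt "0 0 0 0 0 0" --pt "0 0 0 0 0 0"

```text
time_s: 7.35
eef_pos: [0.3964, -0.0347, 0.1809]
tcp_rot: [[-0.217, 0.001, -0.976], [0.976, -0.0, -0.217], [-0.0, -1.0, -0.001]]
wrist_force: [-0.1, 0.4, -0.8]
finger_gap: 0.005
```

```bash
python3 - <<'E'
from h import *
f=grab('side','s4');g=grab('top','t4')
s=env.observe();print(s['eef_pos'],s['wrist_force'],s['joint_positions'])
print(proj(f,s['eef_pos']))
E
```

```text
[ 0.39613242 -0.03423171  0.18009008] [-0.55863133  0.46532127 -0.35004156] [-2.39704629e+01 -3.07761978e+01 -2.92482771e+01  9.16175998e+01
  9.73211085e-03 -3.65586463e+01]
[[268.46962325 270.94130477]]
```

View pics/s4.png

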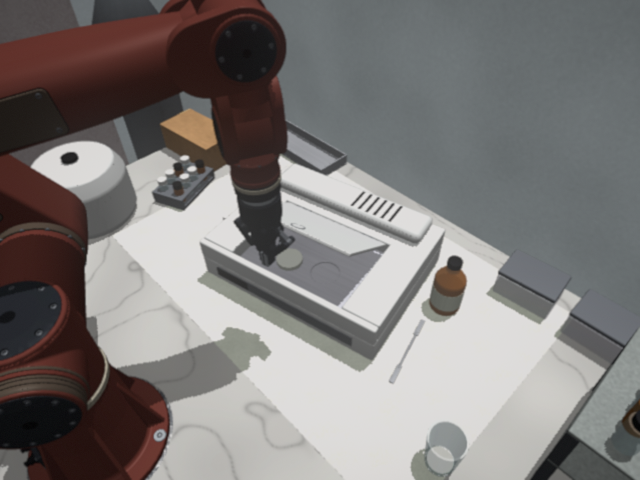

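View pics/t4.png

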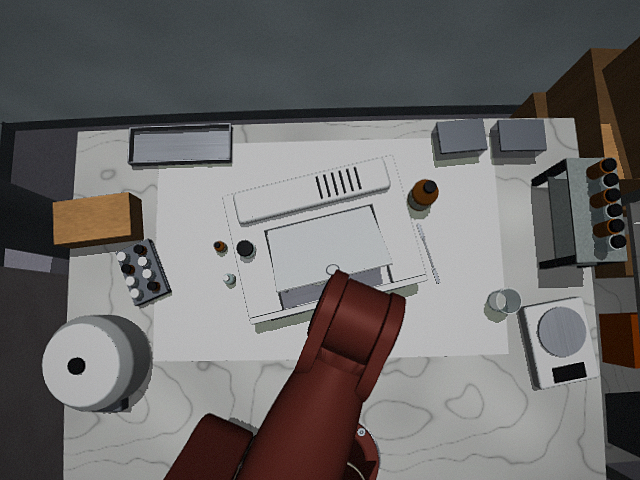

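The lid popped ajar. The side picture shows the disc at about (290,259) and the pocket at (325,269). Next I'll check the lid angle against the geometry and plan the swing.

```bash
cat >> plan.py <<'E'
def E(th,r=.2,off=.004,y=0):
    u=np.array([-np.cos(th),np.sin(th)]);n=np.array([np.sin(th),np.cos(th)])
    v=np.array([.05,.114])+r*u-off*n
    return np.array([v[0],y,v[1]])
def push(th,a,s):
    ar=np.radians(a); y=np.array([np.sin(ar),0,-np.cos(ar)]); m=np.array([np.cos(ar),0,np.sin(ar)])
    e=E(th)+(s+.020)*y-.011*m
    return W(e),tool(a)
E
python3 - <<'E'
from plan import *
from h import *
import pickle
cal=pickle.load(open('cal.pkl','rb'))
for c,n in(('side','s4'),('top','t4')):
    im=cv2.imread(f'pics/{n}.png')
    for th,col in((.5,(255,0,0)),(.6,(0,0,255)),(.7,(0,160,0))):
        P=np.array([W(E(th,.2,-.004,.136)),W(E(th,.2,-.004,-.136)),W(E(th,0,-.004,-.136)),W(E(th,0,-.004,.136))])
        cv2.polylines(im,[np.round(proj(cal[c],P)*1).astype(int)],True,col,1)
    cv2.imwrite(f'pics/{n}o.png',cv2.resize(im[160:330,200:430],(800,591)))
s=env.observe()
p0,T0=push(.55,20,.025); pre=p0-A[:,0]*.03
rows(s['eef_pos'],s['tcp_rot'],[(pre,tool(20),5)])
E
```

```text
[[0,0.002,-0.01,-4,0,0],[0,0.003,-0.01,-4,0,0],[0,0.004,-0.01,-4,0,0],[0,0.004,-0.009,-4.1,0,0.1],[0,0.005,-0.009,-4,0,0]]
end [ 0.4452 -0.0233  0.1688]
```

View pics/s4o.png

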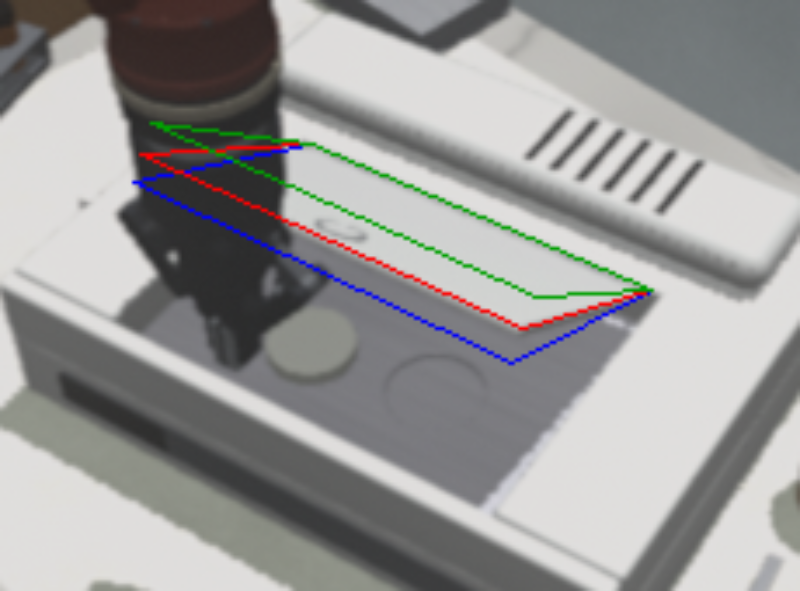

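View pics/t4o.png

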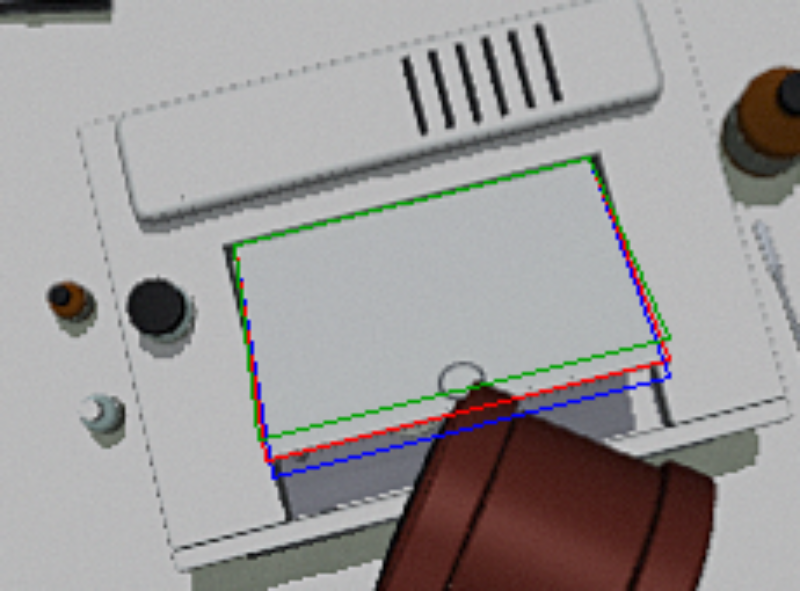

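The red outline (0.6 rad) fits both pictures. Moving to the hook pose.

Emit:
move_arm --pt "0 0.002 -0.01 -4 0 0" --pt "0 0.003 -0.01 -4 0 0" --pt "0 0.004 -0.01 -4 0 0" --pt "0 0.004 -0.009 -4 0 0" --pt "0 0.005 -0.009 -4 0 0" --pt "0 0 0 0 0 0"

```text
time_s: 8.05
eef_pos: [0.4543, -0.0254, 0.1694]
tcp_rot: [[-0.22, 0.322, -0.921], [0.976, 0.08, -0.205], [0.008, -0.943, -0.332]]
wrist_force: [-1.0, -0.5, -0.6]
finger_gap: -0.002
```

```bash
python3 - <<'E'
from plan import *
from workcell import env
s=env.observe()
print(s['eef_pos'],s['tcp_rot'],s['joint_positions'],A.T@(s['eef_pos']-[q[0],q[1],0]))
T=[(*push(.6,20,.025),6)]
n=20
for k in range(1,n+1):
    th=.6+(1.585-.6)*k/n
    T.append((*push(th,20*(1-k/n),.025-.008*k/n),1))
rows(s['eef_pos'],s['tcp_rot'],T)
E
```

```text
[ 0.4542842  -0.02536293  0.16943576] [[-0.21966077  0.32199616 -0.92090587]
 [ 0.97554586  0.07995726 -0.2047367 ]
 [ 0.00770868 -0.94335853 -0.33168549]] [-29.96181117 -48.08532179 -43.31108277  80.55567631  13.30200714
 -40.90950251] [-0.13924038 -0.00389519  0.16943576]
[[0.001,0,-0.005,-0.1,0,0.1],[0,0,-0.004,-0.1,0,0.1],[0.001,0.001,-0.005,-0.1,0,0],[0.001,0,-0.005,-0.1,0,0.1],[0,0,-0.004,-0.1,0,0.1],[0.001,0,-0.005,-0.1,0,0.1],[0,-0.006,-0.007,1,0,0],[0,-0.006,-0.008,1,0,0],[0,-0.006,-0.007,1,0,0],[0,-0.005,-0.008,1,0,0]]
[[0,-0.005,-0.008,1,0,0],[0,-0.005,-0.008,1,0,0],[0,-0.005,-0.008,1,0,0],[0,-0.005,-0.009,1,0,0],[0,-0.004,-0.008,1,0,0],[0,-0.003,-0.009,1,0,0],[0,-0.004,-0.009,1,0,0],[0,-0.003,-0.008,1,0,0],[0,-0.003,-0.009,1,0,0],[0,-0.003,-0.009,1,0,0]]
[[0,-0.002,-0.009,1,0,0],[0,-0.002,-0.009,1,0,0],[0,-0.002,-0.01,1,0,0],[0,-0.001,-0.009,1,0,0],[0,-0.001,-0.009,1,0,0],[0,-0.001,-0.009,1,0,0]]
end [0.6262 0.017  0.2773]
```

Emit:
move_arm --pt "0.001 0 -0.005 0 0 0" --pt "0 0 -0.004 0 0 0" --pt "0.001 0 -0.005 0 0 0" --pt "0.001 0 -0.005 0 0 0" --pt "0 0 -0.005 0 0 0" --pt "0.001 0 -0.005 0 0 0" --pt "0 -0.006 -0.007 1 0 0" --pt "0 -0.006 -0.008 1 0 0" --pt "0 -0.006 -0.007 1 0 0" --pt "0 -0.005 -0.008 1 0 0"

```text
time_s: 9.05
eef_pos: [0.5015, -0.0111, 0.2127]
tcp_rot: [[-0.22, 0.258, -0.941], [0.976, 0.064, -0.211], [0.006, -0.964, -0.265]]
wrist_force: [-1.0, -0.3, -0.3]
finger_gap: -0.001
```

```bash
python3 - <<'E'
from plan import *
from h import *
s=env.observe()
print(A.T@(s['eef_pos']-[q[0],q[1],0]),[W(E(t)) and 0 if 0 else push(.6+.985*4/20,16,.0234)[0]])
f=grab('side')
a=f['frame'][130:300,190:420,::-1]; cv2.imwrite('pics/s5z.png',cv2.resize(a,(800,591)))
E
```

```text
[-9.00144777e-02 -1.97661295e-04  2.12654918e-01] [array([ 0.50028931, -0.01113575,  0.20950636])]
```

View pics/s5z.png

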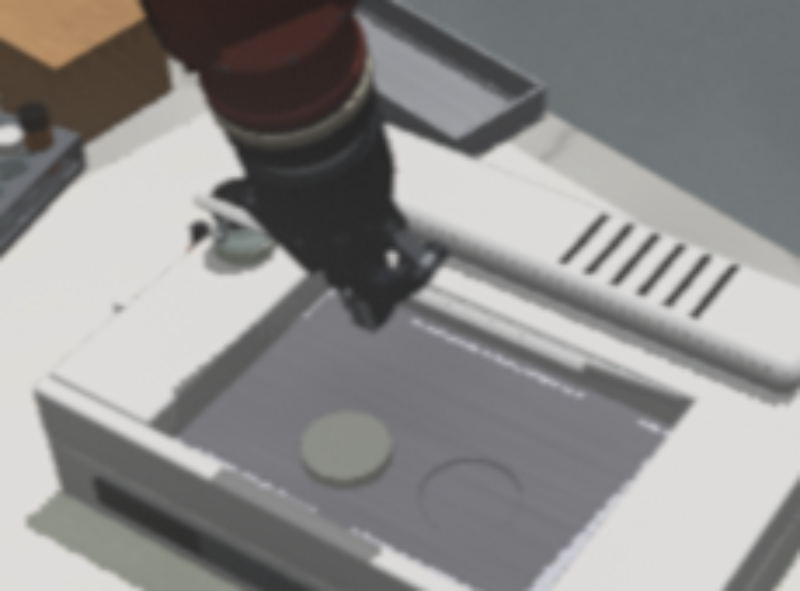

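The lid is rising with the fingers. Carrying on.

Emit:
move_arm --pt "0 -0.005 -0.008 1 0 0" --pt "0 -0.005 -0.008 1 0 0" --pt "0 -0.005 -0.008 1 0 0" --pt "0 -0.005 -0.009 1 0 0" --pt "0 -0.004 -0.008 1 0 0" --pt "0 -0.003 -0.009 1 0 0" --pt "0 -0.004 -0.009 1 0 0" --pt "0 -0.003 -0.008 1 0 0" --pt "0 -0.003 -0.009 1 0 0" --pt "0 -0.003 -0.009 1 0 0"

```text
time_s: 10.1
eef_pos: [0.5749, 0.0052, 0.267]
tcp_rot: [[-0.22, 0.09, -0.971], [0.976, 0.026, -0.218], [0.006, -0.996, -0.093]]
wrist_force: [-0.8, -1.3, -1.6]
finger_gap: 0.002
```

Emit:
move_arm --pt "0 -0.001 -0.009 1 0 0" --pt "0 -0.001 -0.009 1 0 0" --pt "0 0 -0.01 1 0 0" --pt "0 0 -0.009 1 0 0" --pt "0 0 0 0 0 0"

```text
time_s: 10.6
eef_pos: [0.6113, 0.0134, 0.2709]
tcp_rot: [[-0.22, 0.022, -0.975], [0.975, 0.011, -0.22], [0.006, -1.0, -0.024]]
wrist_force: [0.2, -0.3, -0.2]
finger_gap: 0.003
```

```bash
python3 - <<'E'
from plan import *
from h import *
s=env.observe()
print(A.T@(s['eef_pos']-[q[0],q[1],0]),s['eef_pos'],s['tcp_rot'])
for c in('side','top'):
    f=grab(c)
    im=f['frame'][:,:,::-1].copy()
    cv2.imwrite('pics/%s6.png'%c,im)
    for th,col in((1.35,(255,0,0)),(1.45,(0,0,255)),(1.55,(0,160,0))):
        P=np.array([W(E(th,.2,-.004,.136)),W(E(th,.2,-.004,-.136)),W(E(th,0,-.004,-.136)),W(E(th,0,-.004,.136))])
        cv2.polylines(im,[np.round(proj(f,P)).astype(int)],True,col,1)
    y0,x0=(90,190) if c=='side' else(140,205)
    cv2.imwrite('pics/%s6z.png'%c,cv2.resize(im[y0:y0+180,x0:x0+240],(800,600)))
E
```

```text
[ 2.24525379e-02 -2.00618378e-04  2.70941912e-01] [0.61131454 0.01336328 0.27094191] [[-0.22023684  0.0220079  -0.97519813]
 [ 0.97542634  0.01138452 -0.22003146]
 [ 0.00625973 -0.99969298 -0.02397438]]
```

View pics/side6z.png

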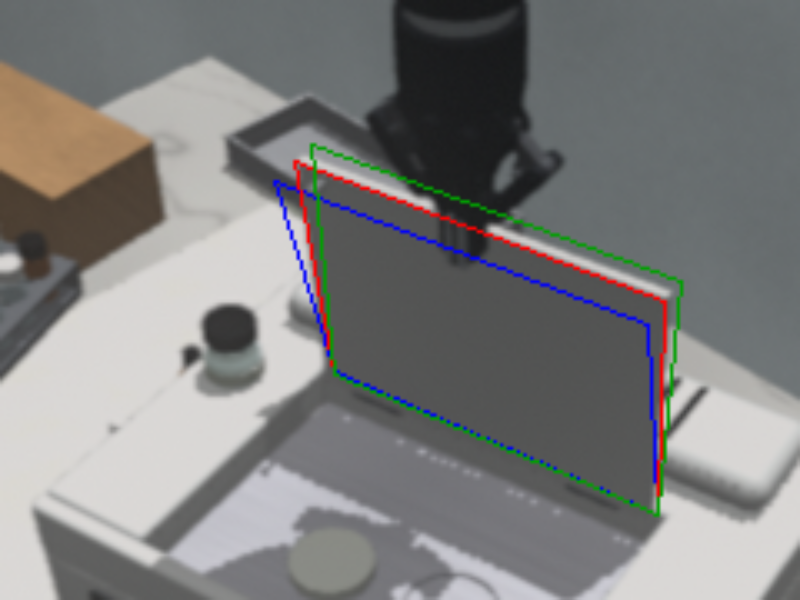

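View pics/top6z.png

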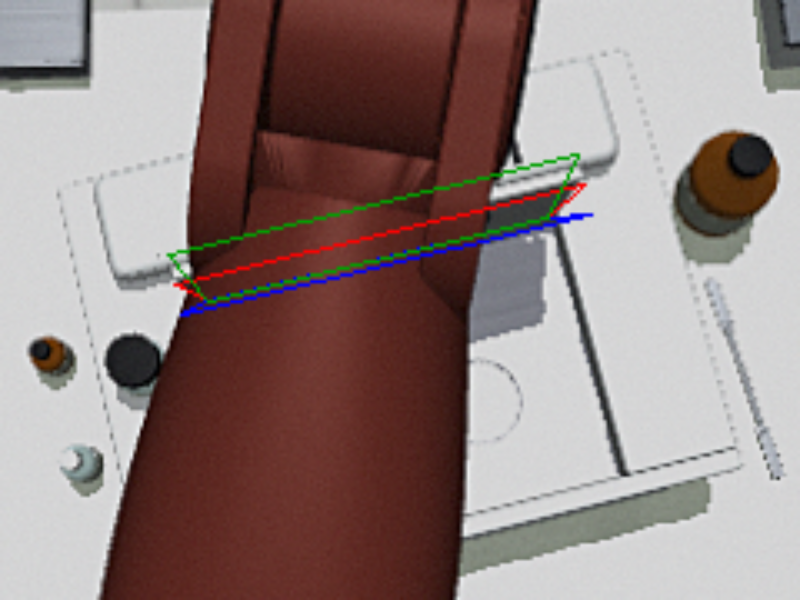

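The lid is at about 1.49 rad. I'll push another 16 mm to the rear, then back off.

Emit:
move_arm --pt "0 0 -0.006 0.5 0 0" --pt "0 0 -0.006 0.5 0 0" --pt "0 0 -0.005 0 0 0" --pt "0 0 0 0 0 0" --pt "0 0 0.02 0 0 0" --pt "0 0 0.03 0 0 0" --pt "0 0 0.035 0 0 0" --pt "0 0 0.035 0 0 0" --pt "0 0 0.03 0 0 0" --pt "0 0 0 0 0 0" --jaw 0

```text
time_s: 11.7
eef_pos: [0.4784, -0.0164, 0.2717]
tcp_rot: [[-0.219, 0.007, -0.976], [0.976, 0.007, -0.219], [0.005, -1.0, -0.009]]
wrist_force: [1.0, -0.7, -0.1]
finger_gap: -0.003
```

```bash
python3 - <<'E'
from plan import *
from h import *
import pickle
s=env.observe()
print(s['time_s'],A.T@(s['eef_pos']-[q[0],q[1],0]),s['eef_pos'],s['tcp_rot'])
for c in('side','top'):
    f=grab(c); pickle.dump(f,open(c+'7.pkl','wb'))
    im=f['frame'][:,:,::-1].copy()
    cv2.imwrite('pics/%s7.png'%c,im)
    y0,x0=(90,190) if c=='side' else(140,205)
    cv2.imwrite('pics/%s7r.png'%c,cv2.resize(im[y0:y0+210,x0:x0+280],(800,600)))
    for th,col in((1.5,(255,0,0)),(1.57,(0,0,255)),(1.64,(0,160,0))):
        P=np.array([W(E(th,.2,-.004,.136)),W(E(th,.2,-.004,-.136)),W(E(th,0,-.004,-.136)),W(E(th,0,-.004,.136))])
        cv2.polylines(im,[np.round(proj(f,P)).astype(int)],True,col,1)
    t=np.linspace(0,2*np.pi,60)
    cv2.polylines(im,[np.round(proj(f,np.array([W((-.07+.0325*np.cos(k),-.05+.0325*np.sin(k),.085)) for k in t]))).astype(int)],True,(255,0,255),1)
    cv2.imwrite('pics/%s7z.png'%c,cv2.resize(im[y0:y0+210,x0:x0+280],(800,600)))
    for d in env.masks_of('disc',c)[:3]:
        uv=np.argwhere(d['pixels'])[:,::-1]; print(c,d['confidence'],d['xy'],len(uv)); 
        if len(uv)>20:
            (cx,cy),ax,an=cv2.fitEllipse(cv2.convexHull(uv.astype(np.int32)))
            print('ell',cx,cy,ax,'at .097',atz(f,[[cx,cy]],.097),'depth',pts(f,[[cx,cy]]))
    
E
```

```text
11.7 [-0.11370601 -0.00037748  0.27168935] [ 0.47844493 -0.01638311  0.27168935] [[-0.21899946  0.00748131 -0.9756963 ]
 [ 0.97571298  0.00663766 -0.21895231]
 [ 0.00483829 -0.99994998 -0.00875326]]
side 0.96 [289.9, 259.6] 489
ell 289.05487060546875 259.12744140625 (22.78839874267578, 26.733278274536133) at .097 [[0.49279494 0.02168168 0.097     ]] depth [[0.49414877 0.02343945 0.09459869]]
```

View pics/side7z.png

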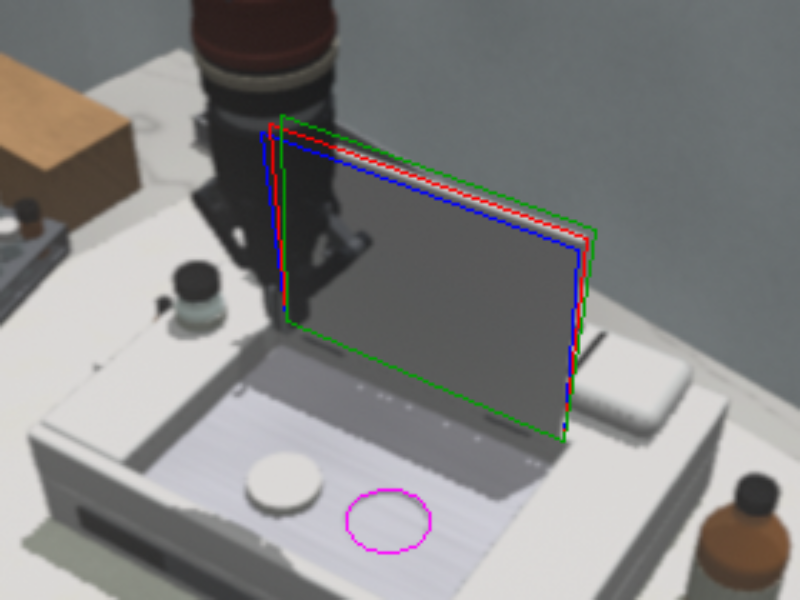

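View pics/top7z.png

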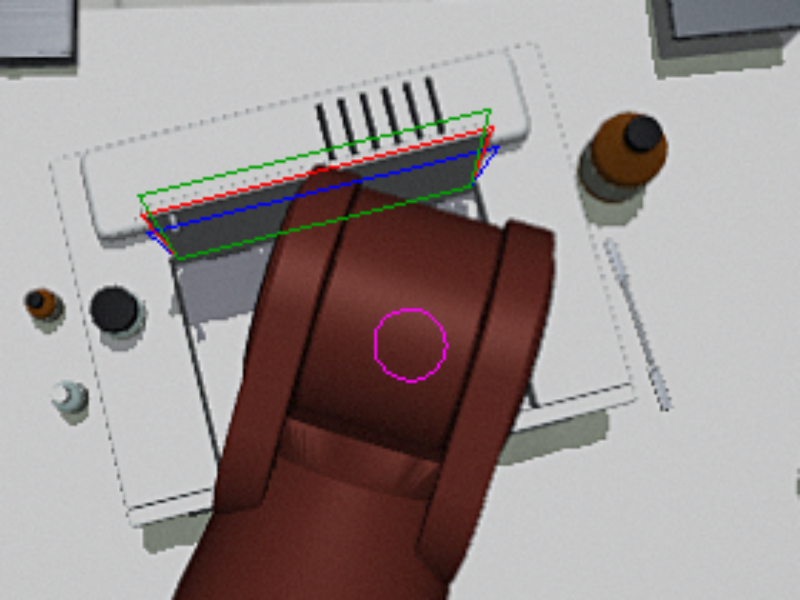

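The lid stands at about 1.57 rad. The disc is visible at side (290,259), and the projected pocket outline lands on the real pocket. I'll refine the disc position with a silhouette fit.

```bash
python3 - <<'E'
from plan import *
from h import *
import pickle
from scipy.optimize import minimize
f=pickle.load(open('side7.pkl','rb'))
env.grab_frame('side'); m=env.masks_of('disc','side')[0]['pixels']
im=f['frame']; S=6;y0,x0=235,265;h,w=50,55
cv2.imwrite('pics/disc_c.png',cv2.resize(im[y0:y0+h,x0:x0+w,::-1],None,fx=12,fy=12,interpolation=cv2.INTER_CUBIC))
t=np.linspace(0,2*np.pi,80)
def hull(x,y):
    P=np.array([W((x+.03*np.cos(k),y+.03*np.sin(k),z)) for z in(.085,.097) for k in t])
    return cv2.convexHull(((proj(f,P)-[x0,y0]+.5)*S).astype(np.float32))
M=cv2.resize(m[y0:y0+h,x0:x0+w].astype(np.float32),None,fx=S,fy=S,interpolation=cv2.INTER_LINEAR)
def cost(v):
    c=np.zeros(M.shape,np.uint8); cv2.fillPoly(c,[hull(v[0]/1e3,v[1]/1e3).astype(np.int32)],1)
    return np.abs(c-M).mean()
r=minimize(cost,[-91,34],method='Nelder-Mead',options=dict(initial_simplex=[[-91,34],[-86,34],[-91,39]]))
print(r.x,r.fun, M.mean()); D=r.x/1e3; np.save('D.npy',D)
z=cv2.resize(im[y0:y0+h,x0:x0+w,::-1],None,fx=12,fy=12,interpolation=cv2.INTER_CUBIC)
cv2.polylines(z,[(hull(*D)*2).astype(np.int32)],True,(0,0,255),1); cv2.imwrite('pics/disc_c.png',z)
d=np.array([-.07,-.05])-D; print('travel',d,np.hypot(*d))
ang=np.degrees(np.arctan2(-d[1],-d[0]))-90; print('extra',ang)
s=env.observe()
p=W((D[0],D[1],.13)); print(p)
rows(s['eef_pos'],s['tcp_rot'],[(np.r_[p[:2],.2],tool(0,ang),4),(p,tool(0,ang),3)])
E
```

```text
[-86.01285322  36.81820878] 0.011459875851869583 0.17963636
travel [ 0.01601285 -0.08681821] 0.08828257384494068
extra 10.450256799629969
[0.49739803 0.02593958 0.13      ]
[[0.009,0.018,-0.006,0.1,-2.6,0.1],[0.009,0.018,-0.007,0.1,-2.5,0],[0.009,0.017,-0.007,0.1,-2.6,0.1],[0.008,0.018,-0.007,0.2,-2.6,0.1],[0,0.023,0,0,0,0],[0,0.024,0,0,0,0],[0,0.023,0,0,0,0]]
end [0.4975 0.0256 0.1301]
```

View pics/disc_c.png

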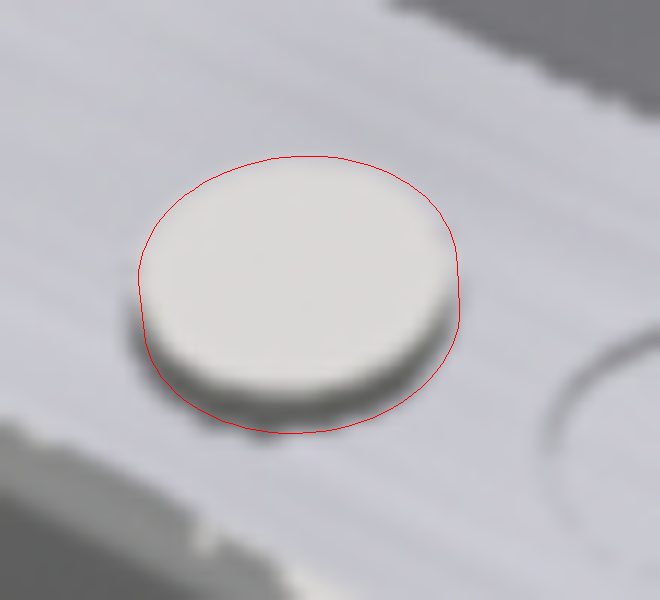

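The fit needs about 0.7 px of shift to the left, so the disc is at about (-0.087, 0.038). Moving above it.

Emit:
move_arm --pt "0.01 0.018 -0.006 0.1 -2.6 0.1" --pt "0.009 0.018 -0.006 0.1 -2.6 0" --pt "0.009 0.018 -0.007 0.1 -2.7 0.1" --pt "0.009 0.018 -0.007 0.2 -2.7 0.1" --pt "0 0.023 0 0 0 0" --pt "0 0.024 0 0 0 0" --pt "0 0.023 0 0 0 0" --pt "0 0 0 0 0 0" --jaw 0.072

```text
time_s: 12.8
eef_pos: [0.4938, 0.0278, 0.126]
tcp_rot: [[-0.396, -0.006, -0.918], [0.918, 0.001, -0.396], [0.003, -1.0, 0.005]]
wrist_force: [-0.3, 0.2, -0.2]
finger_gap: 0.845
```

```bash
cat > look.py <<'E'
import sys
from plan import *
from h import *
s=env.observe()
print(s['time_s'],'an',A.T@(s['eef_pos']-[q[0],q[1],0]),s['eef_pos'],s['tcp_rot'].round(3).tolist(),s['wrist_force'],s['finger_gap'])
f=grab('side'); im=f['frame'][:,:,::-1]
print(proj(f,s['eef_pos']))
y0,x0=205,235
cv2.imwrite('pics/%s.png'%sys.argv[1],cv2.resize(im[y0:y0+105,x0:x0+140],(800,600),interpolation=cv2.INTER_CUBIC))
E
python3 look.py a8
```

```text
12.8 an [-0.08909751  0.03936654  0.1259621 ] [0.49383352 0.02775708 0.1259621 ] [[-0.396, -0.006, -0.918], [0.918, 0.001, -0.396], [0.003, -1.0, 0.005]] [-0.29883673  0.19438806 -0.23857844] 0.8446869293721357
[[286.80376798 248.61071756]]
```

View pics/a8.png

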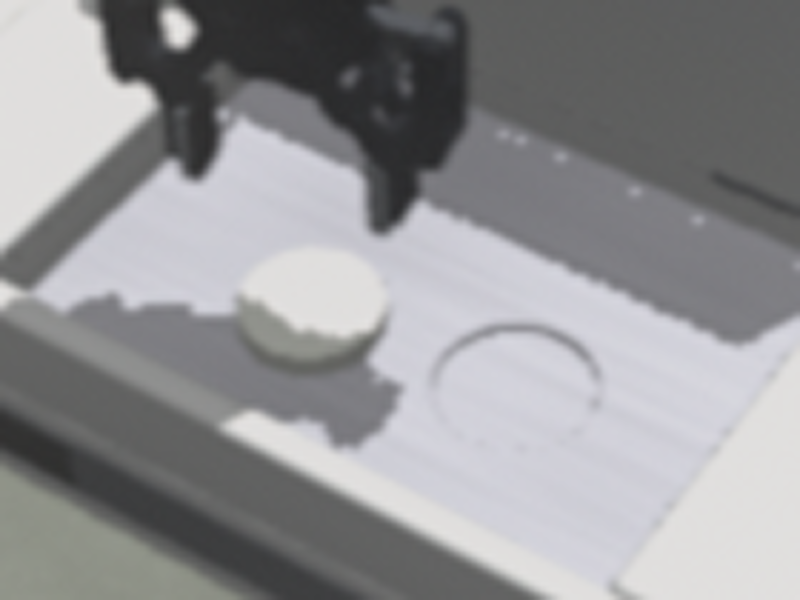

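The fingers straddle the disc, with tips at zoom (195,178) and (385,232), roughly 27 mm behind the TCP. I'll lower in small steps until they touch the plate.

Emit:
move_arm --pt "-0.002 0.02 -0.002 0 0 0" --pt "0 0.02 0 0 0 0" --pt "0 0.016 0 0 0 0" --pt "0 0.004 0 0 0 0" --pt "0 0 0 0 0 0" --jaw 0.068

```text
time_s: 13.35
eef_pos: [0.4985, 0.026, 0.0701]
tcp_rot: [[-0.396, -0.0, -0.918], [0.918, -0.001, -0.396], [-0.001, -1.0, 0.0]]
wrist_force: [-0.4, -1.2, 0.4]
finger_gap: 0.794
```

```bash
python3 look.py a9
```

```text
13.35 an [-0.08491997  0.03665802  0.0701309 ] [0.49849962 0.02602059 0.0701309 ] [[-0.396, -0.0, -0.918], [0.918, -0.001, -0.396], [-0.001, -1.0, 0.0]] [-0.35867593 -1.23632971  0.35758546] 0.7944868461203649
[[290.37773453 264.75331501]]
```

View pics/a9.png

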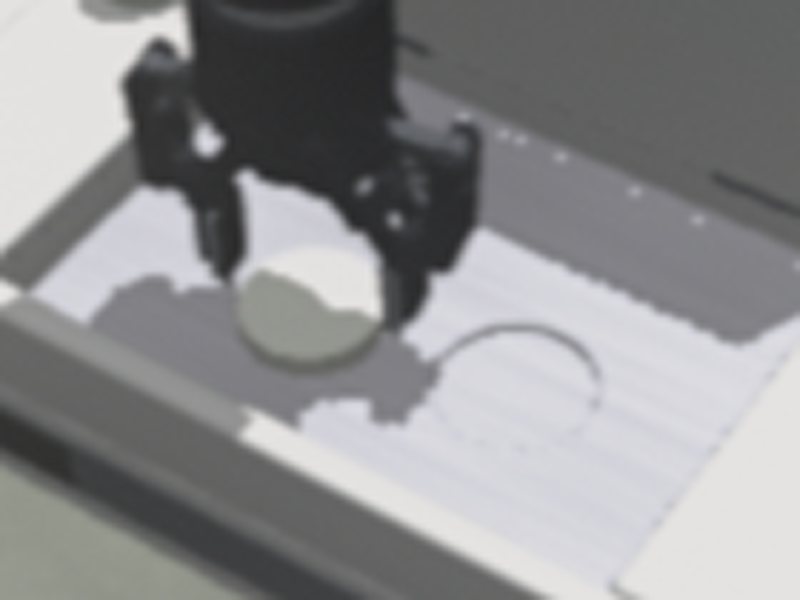

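Emit:
move_arm --pt "0.001 0.003 0.002 0 0 0" --pt "0 0.003 0 0 0 0" --pt "0 0.002 0 0 0 0"

```text
time_s: 13.7
eef_pos: [0.496, 0.0261, 0.0615]
tcp_rot: [[-0.396, 0.0, -0.918], [0.918, -0.001, -0.396], [-0.001, -1.0, 0.0]]
wrist_force: [0.3, -0.0, -0.4]
finger_gap: 0.796
```

Emit:
move_arm --pt "0 0.002 0 0 0 0" --pt "0 0 0 0 0 0"

```text
time_s: 13.9
eef_pos: [0.4957, 0.0262, 0.0591]
tcp_rot: [[-0.396, -0.001, -0.918], [0.918, -0.0, -0.396], [-0.0, -1.0, 0.001]]
wrist_force: [0.1, -0.3, 0.4]
finger_gap: 0.792
```

Emit:
move_arm --pt "0 0.001 0 0 0 0" --pt "0 0.001 0 0 0 0"

```text
time_s: 14.1
eef_pos: [0.4959, 0.0261, 0.0574]
tcp_rot: [[-0.396, -0.0, -0.918], [0.918, -0.001, -0.396], [-0.0, -1.0, 0.001]]
wrist_force: [-0.3, 0.1, 0.2]
finger_gap: 0.797
```

```bash
python3 look.py b1
```

```text
14.1 an [-0.08739948  0.03732764  0.05735528] [0.49593387 0.02613567 0.05735528] [[-0.396, -0.0, -0.918], [0.918, -0.001, -0.396], [-0.0, -1.0, 0.001]] [-0.29076441  0.10033007  0.20775085] 0.7967826577829221
[[289.83697137 268.99769801]]
```

View pics/b1.png

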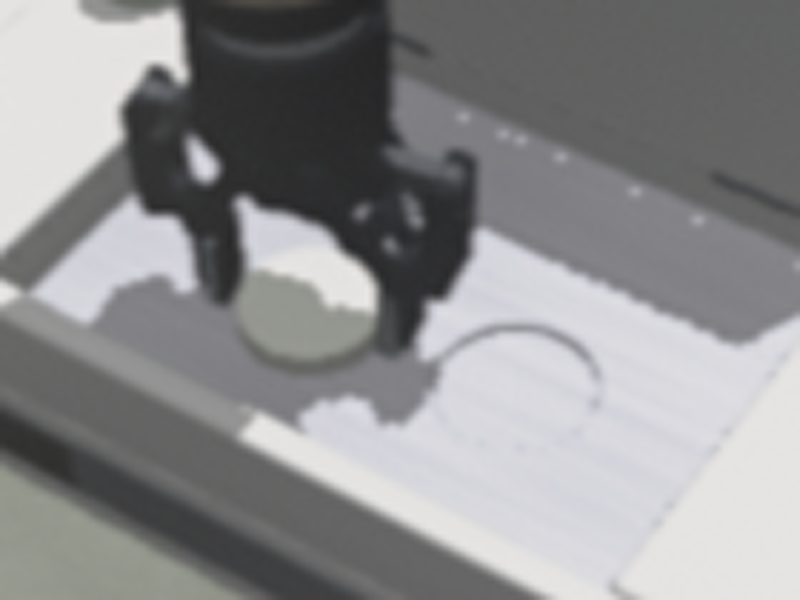

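Emit:
move_arm --pt "0 0.001 0 0 0 0" --pt "0 0 0 0 0 0"

```text
time_s: 14.35
eef_pos: [0.4958, 0.0262, 0.0562]
tcp_rot: [[-0.396, -0.001, -0.918], [0.918, -0.001, -0.396], [-0.0, -1.0, 0.001]]
wrist_force: [0.0, 0.7, 0.9]
finger_gap: 0.791
```

Emit:
move_arm --pt "0 0.001 0 0 0 0" --pt "0 0 0 0 0 0"

```text
time_s: 14.55
eef_pos: [0.4958, 0.0262, 0.0552]
tcp_rot: [[-0.396, -0.001, -0.918], [0.918, -0.001, -0.396], [-0.0, -1.0, 0.001]]
wrist_force: [-0.2, 0.1, -1.1]
finger_gap: 0.802
```

Emit:
move_arm --pt "0 0.001 0 0 0 0" --pt "0 0 0 0 0 0"

```text
time_s: 14.75
eef_pos: [0.4958, 0.0262, 0.0542]
tcp_rot: [[-0.396, -0.001, -0.918], [0.918, -0.001, -0.396], [-0.0, -1.0, 0.001]]
wrist_force: [-0.1, 0.3, 0.6]
finger_gap: 0.799
```

Emit:
move_arm --pt "0 0.001 0 0 0 0" --pt "0 0 0 0 0 0"

```text
time_s: 14.95
eef_pos: [0.496, 0.0261, 0.0539]
tcp_rot: [[-0.396, -0.0, -0.918], [0.918, -0.001, -0.396], [-0.001, -1.0, 0.0]]
wrist_force: [-2.4, 0.0, 4.2]
finger_gap: 0.794
```

Emit:
move_arm --pt "0 0.001 0 0 0 0" --pt "0 0 0 0 0 0"

```text
time_s: 15.15
eef_pos: [0.496, 0.0261, 0.0538]
tcp_rot: [[-0.396, 0.0, -0.918], [0.918, -0.001, -0.396], [-0.001, -1.0, 0.0]]
wrist_force: [-7.0, 0.2, 14.2]
finger_gap: 0.797
```

```bash
python3 look.py b2
```

```text
15.15 an [-0.08732358  0.0373196   0.05384343] [0.4960097  0.02614431 0.05384343] [[-0.396, 0.0, -0.918], [0.918, -0.001, -0.396], [-0.001, -1.0, 0.0]] [-6.95180132  0.24319949 14.19047519] 0.7965361639350933
[[289.94885575 269.98074264]]
```

View pics/b2.png

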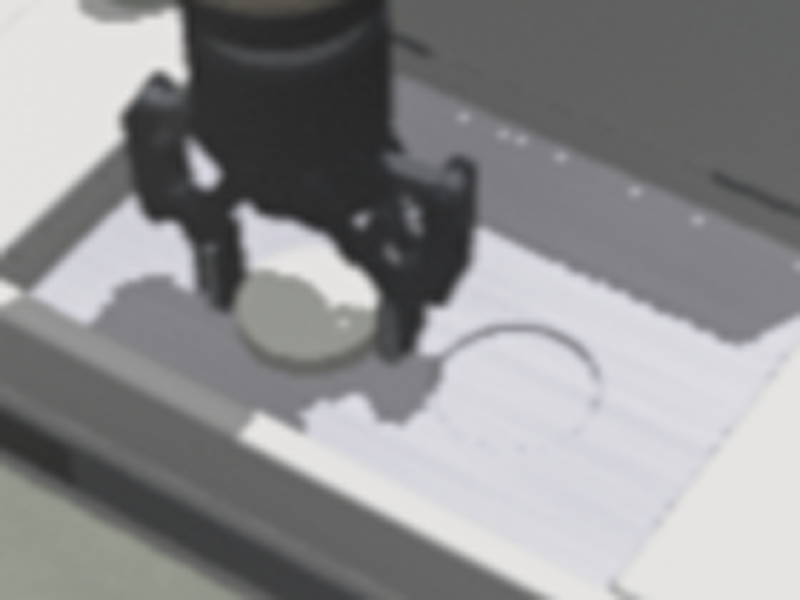

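Contact is at TCP z 0.054, which puts the tips on the plate at 0.085, one on each side of the disc. I'll lift 3 mm and narrow the jaws into a loose cage.

Emit:
move_arm --pt "0 -0.003 0 0 0 0" --pt "0 -0.002 0 0 0 0" --pt "0 0 0 0 0 0"

```text
time_s: 15.5
eef_pos: [0.4961, 0.0261, 0.0575]
tcp_rot: [[-0.396, -0.0, -0.918], [0.918, -0.001, -0.396], [-0.001, -1.0, 0.0]]
wrist_force: [0.4, -0.0, -0.5]
finger_gap: 0.792
```

Emit:
move_arm --pt "0 0 0 0 0 0" --pt "0 0 0 0 0 0" --pt "0 0 0 0 0 0" --jaw 0.063

```text
time_s: 15.8
eef_pos: [0.4958, 0.0262, 0.0571]
tcp_rot: [[-0.396, -0.001, -0.918], [0.918, -0.001, -0.396], [-0.0, -1.0, 0.001]]
wrist_force: [0.7, 0.1, -0.7]
finger_gap: 0.74
```

```bash
python3 look.py b3
```

```text
15.8 an [-0.08756204  0.03739714  0.05713784] [0.49576008 0.02616821 0.05713784] [[-0.396, -0.001, -0.918], [0.918, -0.001, -0.396], [-0.0, -1.0, 0.001]] [ 0.69632976  0.06977666 -0.69986927] 0.7404959015620732
[[289.77691552 269.09217689]]
```

View pics/b3.png

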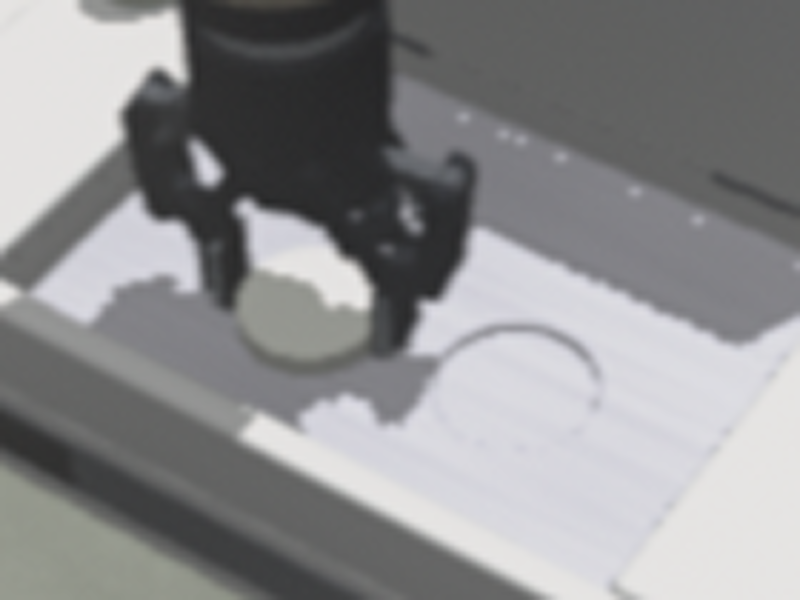

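Emit:
move_arm --pt "-0.003 0 0 0 0 0" --pt "-0.005 0 0 0 0 0" --pt "-0.006 0 0 0 0 0" --pt "-0.006 0 0 0 0 0" --pt "-0.006 0 0 0 0 0" --pt "-0.006 0 0 0 0 0" --pt "-0.006 0 0 0 0 0" --pt "-0.004 0 0 0 0 0" --pt "-0.003 0 0 0 0 0" --pt "0 0 0 0 0 0"

```text
time_s: 16.85
eef_pos: [0.5139, -0.0155, 0.0574]
tcp_rot: [[-0.395, -0.0, -0.919], [0.919, -0.001, -0.395], [-0.001, -1.0, 0.001]]
wrist_force: [0.1, 0.2, -0.1]
finger_gap: 0.74
```

```bash
python3 look.py b4; python3 - <<'E'
from plan import *
from h import *
f=grab('side','side8'); d=env.masks_of('disc','side'); print([(x['confidence'],x['xy'],x['pixels'].sum()) for x in d])
g=grab('top','top8')
E
```

```text
16.85 an [-0.07895518 -0.0072297   0.05741243] [ 0.51385446 -0.01552384  0.05741243] [[-0.395, -0.0, -0.919], [0.919, -0.001, -0.395], [-0.001, -1.0, 0.001]] [ 0.12458483  0.16663145 -0.13342895] 0.7398984873475097
[[307.75405783 274.54460545]]
[(0.83, [307.6, 265.6], np.int64(453)), (0.19, [442.6, 444.4], np.int64(1930))]
```

View pics/b4.png

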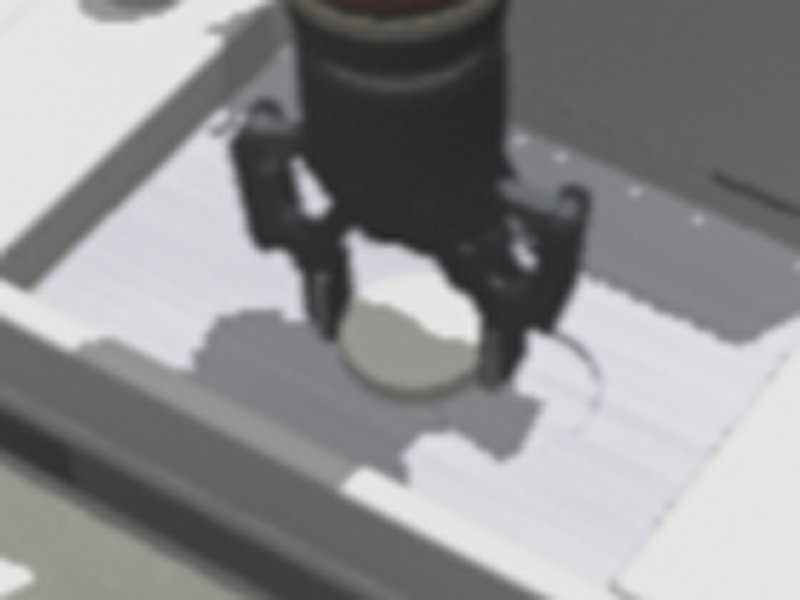

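View pics/top8.png

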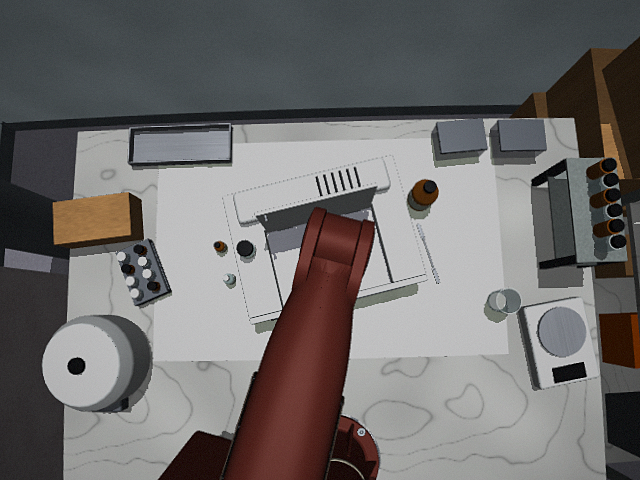

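The disc slides in the cage on heading: its lower edge moved from zoom (310,372) to (412,403), which matches the TCP shift. I'll keep pushing.

Emit:
move_arm --pt "-0.003 0 0 0 0 0" --pt "-0.005 0 0 0 0 0" --pt "-0.006 0 0 0 0 0" --pt "-0.006 0 0 0 0 0" --pt "-0.006 0 0 0 0 0" --pt "-0.005 0 0 0 0 0" --pt "-0.004 0 0 0 0 0" --pt "-0.003 0 0 0 0 0" --pt "-0.002 0 0 0 0 0" --pt "0 0 0 0 0 0"

```text
time_s: 18.05
eef_pos: [0.5296, -0.0522, 0.0573]
tcp_rot: [[-0.395, -0.0, -0.919], [0.919, -0.001, -0.395], [-0.001, -1.0, 0.001]]
wrist_force: [0.9, -0.1, -0.0]
finger_gap: 0.738
```

```bash
python3 look.py b5
```

```text
18.05 an [-0.07157362 -0.04642767  0.05729826] [ 0.52957364 -0.05218276  0.05729826] [[-0.395, -0.0, -0.919], [0.919, -0.001, -0.395], [-0.001, -1.0, 0.001]] [ 0.92064889 -0.06101918 -0.00426732] 0.7381302534423823
[[323.83932226 279.58928426]]
```

View pics/b5.png

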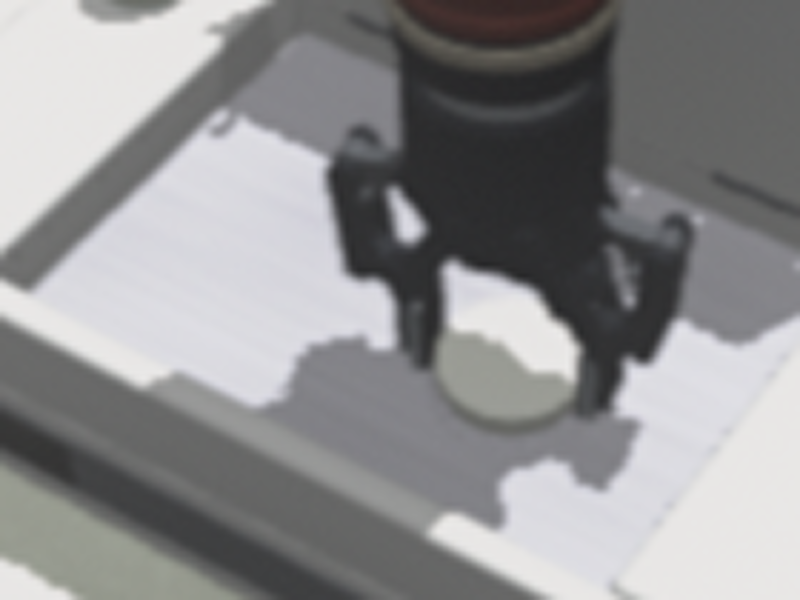

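Emit:
move_arm --pt "-0.002 0 0 0 0 0" --pt "-0.001 0 0 0 0 0" --pt "-0.001 0 0 0 0 0" --pt "0 0 0 0 0 0"

```text
time_s: 18.5
eef_pos: [0.531, -0.0556, 0.0573]
tcp_rot: [[-0.395, -0.001, -0.918], [0.918, -0.001, -0.395], [-0.0, -1.0, 0.001]]
wrist_force: [-0.5, 0.5, -0.4]
finger_gap: 0.74
```

```bash
python3 look.py b6
```

```text
18.5 an [-0.07089615 -0.05011308  0.05732878] [ 0.53103541 -0.05563304  0.05732878] [[-0.395, -0.001, -0.918], [0.918, -0.001, -0.395], [-0.0, -1.0, 0.001]] [-0.51499136  0.49841263 -0.41054521] 0.7396238876564916
[[325.36385762 280.06172083]]
```

View pics/b6.png

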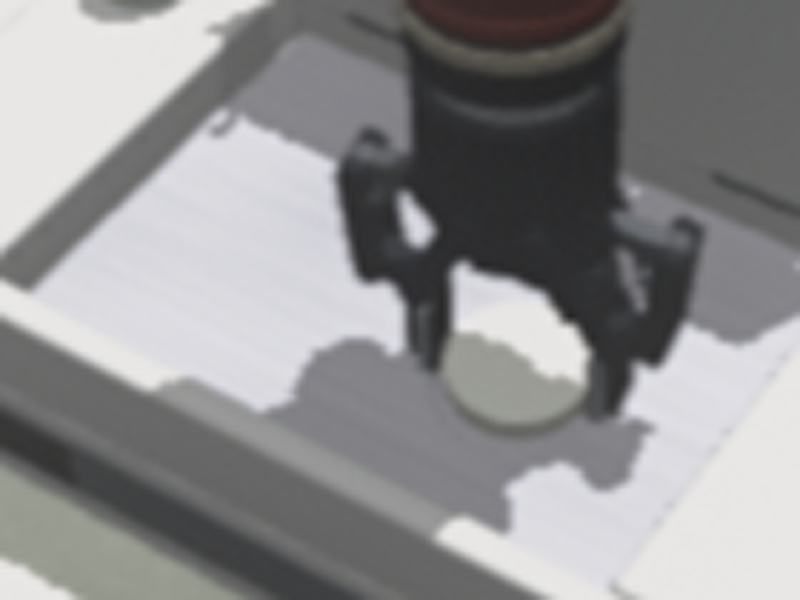

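The disc's visible rim is thinner and its top sank about 5 zoom px more than the travel explains, so it has probably dropped. I'll open the jaws and rise to check.

Emit:
move_arm --pt "0 0 0 0 0 0" --pt "0 0 0 0 0 0" --pt "0 -0.01 0 0 0 0" --pt "0 -0.03 0 0 0 0" --pt "0 -0.04 0 0 0 0" --pt "0 -0.04 0 0 0 0" --pt "0 -0.03 0.02 0 0 0" --pt "0 0 0.03 0 0 0" --jaw 0.069

```text
time_s: 19.35
eef_pos: [0.4871, -0.076, 0.213]
tcp_rot: [[-0.397, 0.007, -0.918], [0.918, -0.004, -0.397], [-0.006, -1.0, -0.005]]
wrist_force: [-0.3, -0.2, 0.6]
finger_gap: 0.811
```

```bash
python3 look.py b7; python3 - <<'E'
from plan import *
from h import *
f=grab('side','side9')
d=env.masks_of('disc','side'); print([(x['confidence'],x['xy'],x['pixels'].sum()) for x in d])
im=f['frame'][:,:,::-1]; y0,x0=245,295;h,w=50,60
z=cv2.resize(im[y0:y0+h,x0:x0+w],None,fx=12,fy=12,interpolation=cv2.INTER_CUBIC)
t=np.linspace(0,2*np.pi,80)
for hz,col in((.093,(0,0,255)),(.097,(255,0,0))):
    P=np.array([W((-.07+.03*np.cos(k),-.05+.03*np.sin(k),hz)) for k in t]); cv2.polylines(z,[((proj(f,P)-[x0,y0]+.5)*12).astype(np.int32)],True,col,1)
P=np.array([W((-.07+.0325*np.cos(k),-.05+.0325*np.sin(k),.085)) for k in t]); cv2.polylines(z,[((proj(f,P)-[x0,y0]+.5)*12).astype(np.int32)],True,(0,160,0),1)
cv2.imwrite('pics/pock.png',z)
# depth
def zz(c): 
    u=proj(f,[W((*c,.093))])[0]; v=[pts(f,[u+[i,j]])[0,2] for i in(-2,-1,0,1,2) for j in(-2,-1,0,1,2)]; return np.median([x for x in v if x<.5])
for c in((-.07,-.05),(-.05,-.05),(-.09,-.05),(-.07,-.03),(-.07,-.07)): print(c,zz(c))
for c in((-.07,0.03),(-.09,.03),(-.1,.06)): print('plate',c,zz(c))
E
```

```text
19.35 an [-0.11818099 -0.06045272  0.21296762] [ 0.48712518 -0.07599614  0.21296762] [[-0.397, 0.007, -0.918], [0.918, -0.004, -0.397], [-0.006, -1.0, -0.005]] [-0.29770973 -0.24177465  0.57122015] 0.8105807063297693
[[316.02442417 246.80382169]]
[(0.58, [327.1, 269.0], np.int64(501))]
(-0.07, -0.05) 0.093323415783088
(-0.05, -0.05) 0.09571305898222537
(-0.09, -0.05) 0.09260114039820966
(-0.07, -0.03) 0.09459854374991927
(-0.07, -0.07) 0.09337743125368003
plate (-0.07, 0.03) 0.08443855415452672
plate (-0.09, 0.03) 0.08440394650640237
plate (-0.1, 0.06) 0.08366543920974168
```

View pics/pock.png

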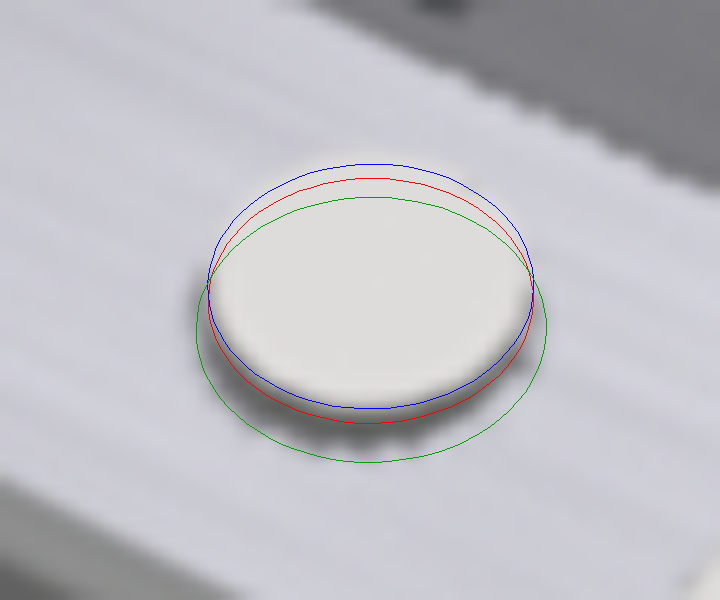

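View pics/side9.png

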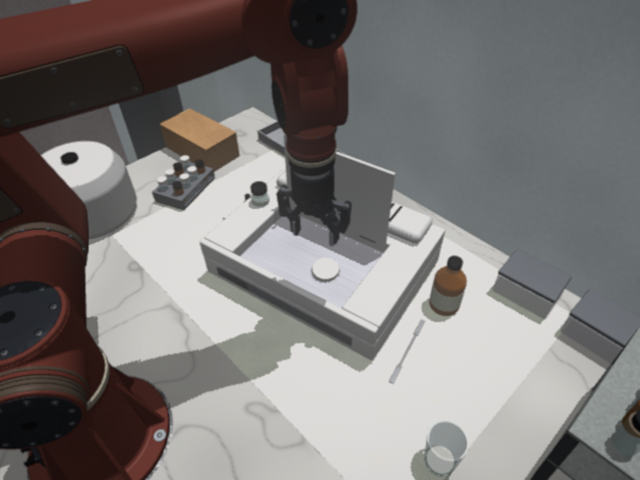

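The result is ambiguous: the depth suggests the disc's rear side is still on the rim. I'll fit a plane to its top face.

```bash
cat > tilt.py <<'E'
from plan import *
from h import *
for c in('side','top'):
    Z=[];N=5 if c=='side' else 3
    for i in range(N):
        f=env.grab_frame(c); Z.append(f['z_map'])
    Z=np.array(Z); f['z_map']=np.median(np.where(Z>0,Z,np.nan),0); f['z_map']=np.nan_to_num(f['z_map'])
    if c=='top': 
        s=proj(f,[W((-.07,-.05,.09))])[0]; cv2.imwrite('pics/topd.png',cv2.resize(f['frame'][int(s[1])-30:int(s[1])+30,int(s[0])-40:int(s[0])+40,::-1],(800,600),interpolation=cv2.INTER_CUBIC))
    vv,uu=np.mgrid[0:480,0:640]; uv=np.c_[uu.ravel(),vv.ravel()]
    s=proj(f,[W((-.07,-.05,.09))])[0]; k=np.hypot(*(uv-s).T)<45; uv=uv[k]; P=pts(f,uv); ok=P[:,2]<.2; P=P[ok];uv=uv[ok]
    L=(P-[q[0],q[1],0])@A
    r=np.hypot(L[:,0]+.07,L[:,1]+.05)
    hi=(L[:,2]>.0895)&(r<.04)
    pl=(r>.038)&(r<.075)&(L[:,2]<.0885)&(abs(L[:,1])<.14)&(L[:,0]>-.15)
    for n,m in(('disc',(r<.024)),('plate',pl)):
        if m.sum()<20: print(c,n,m.sum());continue
        X=np.c_[L[m,0]+.07,L[m,1]+.05,np.ones(m.sum())]; a,*_=np.linalg.lstsq(X,L[m,2],rcond=None)
        print(c,n,m.sum(),'slope x,y',a[:2].round(4),'z',a[2].round(4),'sd',(L[m,2]-X@a).std().round(4))
    print(c,'raised centroid',L[hi,:2].mean(0).round(4),'ext',np.percentile(L[hi,0],[1,99]).round(4),np.percentile(L[hi,1],[1,99]).round(4))
E
python3 tilt.py
```

```text
side disc 290 slope x,y [0.085  0.0231] z 0.094 sd 0.0013
side plate 1851 slope x,y [ 0.001  -0.0003] z 0.0845 sd 0.0008
side raised centroid [-0.0678 -0.0493] ext [-0.0945 -0.0394] [-0.0772 -0.0208]
top disc 0
top plate 636 slope x,y [0.0056 0.0047] z 0.0844 sd 0.0015
top raised centroid [-0.0517 -0.0247] ext [-0.0577 -0.0443] [-0.0292 -0.0206]
```

View pics/topd.png

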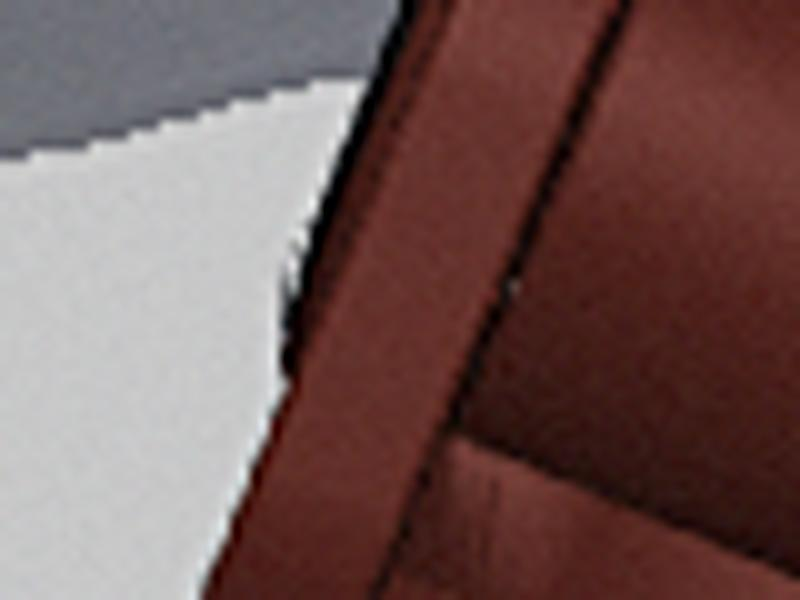

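The disc's front edge has dropped in, but its rear-left side still rests on the rim (slope 0.085, centre about 3 mm too far back). I'll nudge it forward from behind with shut fingers.

```bash
python3 - <<'E'
from plan import *
from h import *
s=env.observe(); p=W((-.0228,-.0406,.09)); R_=tool(0,10.8)
rows(s['eef_pos'],s['tcp_rot'],[(np.r_[p[:2],.205],R_,5),(p,R_,4)]); print(s['time_s'])
E
```

```text
[[0,0,-0.02,0,0,0],[0,0.001,-0.019,0,0,0],[0,0,-0.02,0,0,0],[0,0.001,-0.02,-0.1,0,0],[0,0,-0.02,0,0,0],[0,0.029,0,0,0,0],[0,0.028,0,0,0,0],[0,0.029,0,0,0,0],[0,0.029,0,0,0,0]]
end [ 0.5763 -0.0357  0.09  ]
19.9
```

Emit:
move_arm --pt "0 0 -0.02 0 0 0" --pt "0 0.001 -0.019 0 0 0" --pt "0 0 -0.02 0 0 0" --pt "0 0.001 -0.02 0 0 0" --pt "0 0 -0.02 0 0 0" --pt "0 0.029 0 0 0 0" --pt "0 0.028 0 0 0 0" --pt "0 0.029 0 0 0 0" --pt "0 0.025 0 0 0 0" --pt "0 0 0 0 0 0" --jaw 0

```text
time_s: 20.9
eef_pos: [0.5736, -0.0352, 0.0902]
tcp_rot: [[-0.396, -0.007, -0.918], [0.918, 0.001, -0.396], [0.004, -1.0, 0.006]]
wrist_force: [0.4, 0.7, 0.1]
finger_gap: -0.001
```

```bash
python3 look.py c1
```

```text
20.9 an [-0.02491209 -0.03945839  0.0902393 ] [ 0.57360748 -0.03524493  0.0902393 ] [[-0.396, -0.007, -0.918], [0.918, 0.001, -0.396], [0.004, -1.0, 0.006]] [0.41684671 0.66361596 0.11821077] -0.0011553507618007666
[[332.32869499 255.77270512]]
```

View pics/c1.png

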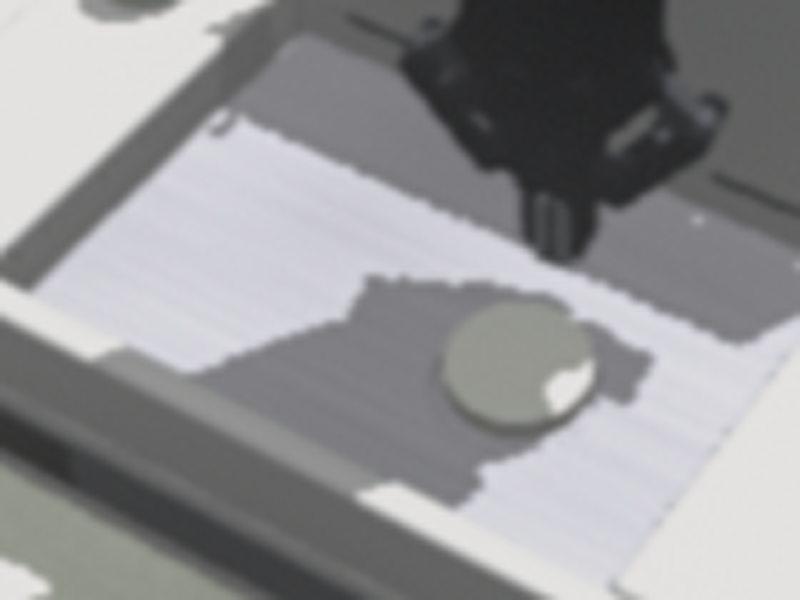

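Emit:
move_arm --pt "0 0 -0.005 0 0 0" --pt "0 0.008 -0.001 0 0 0" --pt "0 0.008 0 0 0 0" --pt "0 0.004 0 0 0 0" --pt "0 0.003 0 0 0 0" --pt "0 0 0 0 0 0"

```text
time_s: 21.55
eef_pos: [0.5812, -0.0337, 0.0708]
tcp_rot: [[-0.396, -0.001, -0.918], [0.918, -0.0, -0.396], [0.0, -1.0, 0.001]]
wrist_force: [-0.6, 0.2, -0.7]
finger_gap: 0.001
```

```bash
python3 look.py c2
```

```text
21.55 an [-0.01716476 -0.03963875  0.07079522] [ 0.58120903 -0.03373825  0.07079522] [[-0.396, -0.001, -0.918], [0.918, -0.0, -0.396], [0.0, -1.0, 0.001]] [-0.59794735  0.18055689 -0.6611982 ] 0.0005006706594955819
[[334.17659528 259.45271976]]
```

View pics/c2.png

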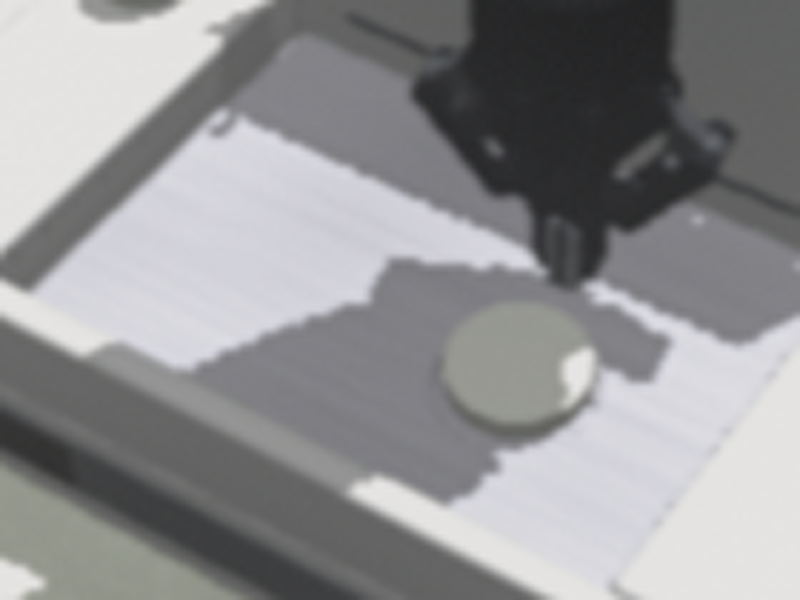

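Emit:
move_arm --pt "0 0.002 0.002 0 0 0" --pt "0 0.002 0.002 0 0 0" --pt "0 0 0.002 0 0 0" --pt "0 0 0.001 0 0 0" --pt "0 0 0 0 0 0"

```text
time_s: 22.1
eef_pos: [0.5751, -0.0367, 0.0675]
tcp_rot: [[-0.395, -0.0, -0.919], [0.919, -0.001, -0.395], [-0.0, -1.0, 0.001]]
wrist_force: [0.5, -0.5, 0.5]
finger_gap: -0.001
```

Emit:
move_arm --pt "0 0 0.001 0 0 0" --pt "0 0 0.001 0 0 0" --pt "0 0 0.001 0 0 0" --pt "0 0 0 0 0 0"

```text
time_s: 22.5
eef_pos: [0.5724, -0.0378, 0.0674]
tcp_rot: [[-0.396, -0.0, -0.918], [0.918, -0.001, -0.396], [-0.0, -1.0, 0.001]]
wrist_force: [-0.5, -0.1, 0.2]
finger_gap: -0.002
```

```bash
python3 look.py c3
```

```text
22.5 an [-0.02668425 -0.04170216  0.06737734] [ 0.57236497 -0.03782005  0.06737734] [[-0.396, -0.0, -0.918], [0.918, -0.001, -0.396], [-0.0, -1.0, 0.001]] [-0.50812224 -0.07174474  0.15454777] -0.0016231324825426508
[[332.72020195 263.36927442]]
```

View pics/c3.png

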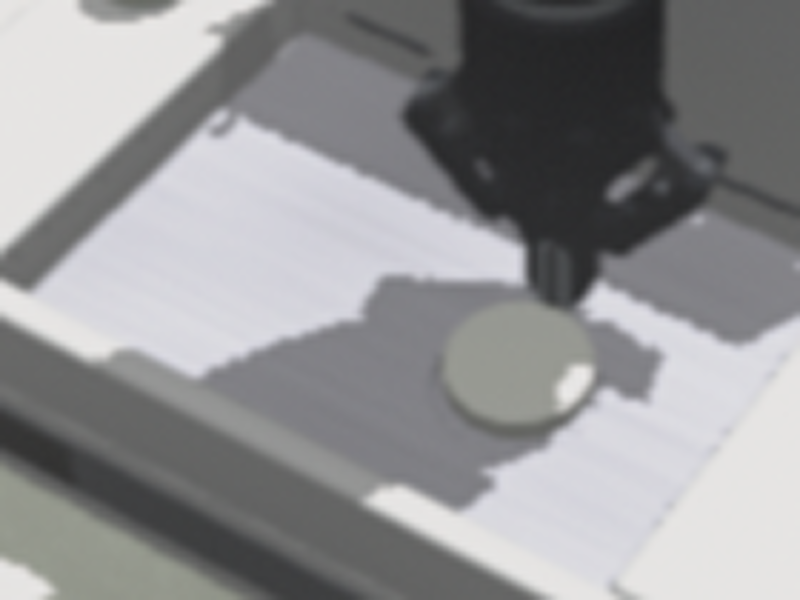

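Emit:
move_arm --pt "0 0 0.001 0 0 0" --pt "0 0 0.001 0 0 0" --pt "0 0 0.001 0 0 0" --pt "0 0 0 0 0 0"

```text
time_s: 22.95
eef_pos: [0.5695, -0.039, 0.0674]
tcp_rot: [[-0.395, -0.001, -0.918], [0.918, -0.001, -0.395], [-0.0, -1.0, 0.001]]
wrist_force: [0.1, 0.9, -0.2]
finger_gap: -0.002
```

```bash
python3 look.py c4; python3 tilt.py | grep side
```

```text
22.95 an [-0.02971792 -0.0422604   0.06735784] [ 0.56952498 -0.03902387  0.06735784] [[-0.395, -0.001, -0.918], [0.918, -0.001, -0.395], [-0.0, -1.0, 0.001]] [ 0.07783388  0.9034893  -0.16915934] -0.0021548697606266136
[[332.21824575 264.29595169]]
side disc 280 slope x,y [0.2464 0.1059] z 0.0942 sd 0.0126
side plate 1760 slope x,y [-0.0005 -0.0013] z 0.0844 sd 0.0009
side raised centroid [-0.0542 -0.0477] ext [-0.0961 -0.0328] [-0.076  -0.0201]tilt.py:20: RuntimeWarning: Mean of empty slice.
  print(c,'raised centroid',L[hi,:2].mean(0).round(4),'ext',np.percentile(L[hi,0],[1,99]).round(4),np.percentile(L[hi,1],[1,99]).round(4))
  ret = um.true_divide(
Traceback (most recent call last):
  File "tilt.py", line 20, in <module>
    print(c,'raised centroid',L[hi,:2].mean(0).round(4),'ext',np.percentile(L[hi,0],[1,99]).round(4),np.percentile(L[hi,1],[1,99]).round(4))
                                                              ~~~~~~~~~~~~~^^^^^^^^^^^^^^^^
IndexError: index -1 is out of bounds for axis 0 with size 0
```

View pics/c4.png

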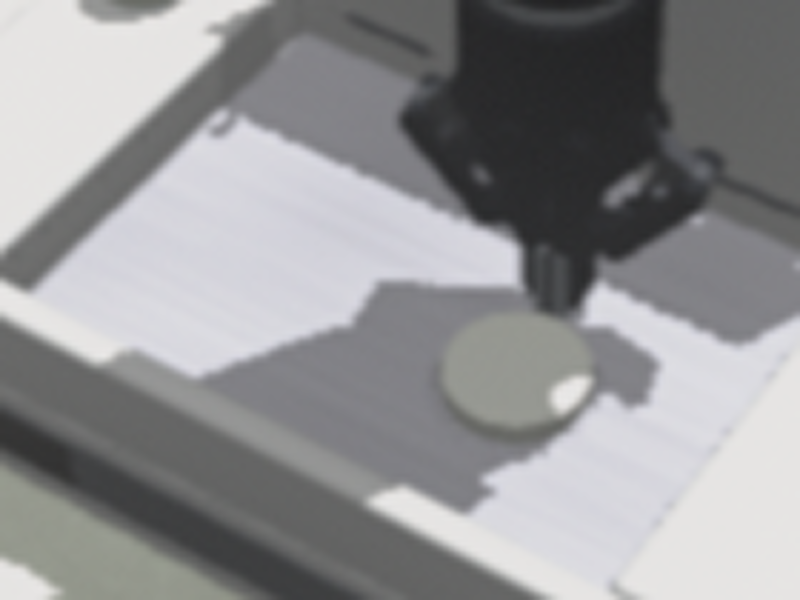

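```bash
sed -i "s/(r<.024)/(r<.026)\&(L[:,2]<.103)/; s/hi=(L\[:,2\]>.0895)/hi=(L[:,2]>.0895)\&(L[:,2]<.103)/; s/for c in('side','top')/for c in('side',)/" tilt.py; python3 tilt.py; python3 -c "
from workcell import env;print(env.observe()['time_s'])"
```

```text
side disc 330 slope x,y [0.0166 0.001 ] z 0.0923 sd 0.0013
side plate 1749 slope x,y [ 0.0004 -0.0008] z 0.0845 sd 0.0008
side raised centroid [-0.0679 -0.0493] ext [-0.097  -0.0365] [-0.0774 -0.0217]
23.65
```

The disc top is now 7.8 mm above the plate and nearly level, so it has dropped in. I'll back off and check without the arm in the way.

Emit:
move_arm --pt "0 0 -0.004 0 0 0" --pt "0 -0.02 0 0 0 0" --pt "0 -0.04 0 0 0 0" --pt "0 -0.045 0 0 0 0" --pt "0 -0.045 0.02 0 0 0" --pt "0 -0.03 0.04 0 0 0" --pt "-0.03 0 0.04 0 0 0" --pt "-0.045 0 0.02 0 0 0" --pt "-0.045 0 0 0 0 0" --pt "-0.045 0 0 0 0 0"

```text
time_s: 24.65
eef_pos: [0.5288, -0.2383, 0.2482]
tcp_rot: [[-0.395, 0.001, -0.919], [0.919, -0.002, -0.395], [-0.002, -1.0, -0.0]]
wrist_force: [1.7, -0.5, 0.1]
finger_gap: -0.005
```

Emit:
move_arm --pt "-0.045 0 0 0 0 0" --pt "-0.045 0 0 0 0 0" --pt "-0.045 0 0 0 0 0" --pt "-0.03 0 0 0 0 0" --pt "0 0 0 0 0 0"

```text
time_s: 25.15
eef_pos: [0.5939, -0.3912, 0.2438]
tcp_rot: [[-0.393, -0.003, -0.92], [0.92, 0.001, -0.393], [0.002, -1.0, 0.002]]
wrist_force: [-0.6, 0.5, 0.2]
finger_gap: -0.0
```

```bash
python3 tilt.py; sed "s/('side',)/('top',)/" tilt.py | python3 -; python3 - <<'E'
from plan import *
from h import *
s=env.observe();print(s['time_s'],s['eef_pos'],s['wrist_force'])
for c in('side','top'):
    f=grab(c,c+'10'); im=f['frame'][:,:,::-1].copy()
    P=np.array([W(E(1.57,.2,-.004,.136)),W(E(1.57,.2,-.004,-.136)),W(E(1.57,0,-.004,-.136)),W(E(1.57,0,-.004,.136))])
    cv2.polylines(im,[np.round(proj(f,P)).astype(int)],True,(0,0,255),1)
    y0,x0=(90,190) if c=='side' else(140,205)
    cv2.imwrite('pics/%s10z.png'%c,cv2.resize(im[y0:y0+210,x0:x0+280],(800,600)))
E
```

```text
side disc 323 slope x,y [0.0042 0.0031] z 0.0924 sd 0.0011
side plate 1892 slope x,y [ 0.0006 -0.0007] z 0.0844 sd 0.0008
side raised centroid [-0.0697 -0.0495] ext [-0.0971 -0.041 ] [-0.0767 -0.0217]
top disc 312 slope x,y [ 0.0023 -0.0046] z 0.0928 sd 0.0015
top plate 1882 slope x,y [ 0.0017 -0.0019] z 0.0847 sd 0.0015
top raised centroid [-0.067  -0.0499] ext [-0.0953 -0.0394] [-0.0775 -0.0219]
25.55 [ 0.59384627 -0.38702092  0.24866698] [0.57234098 0.38072342 1.24170522]
```

View pics/side10z.png

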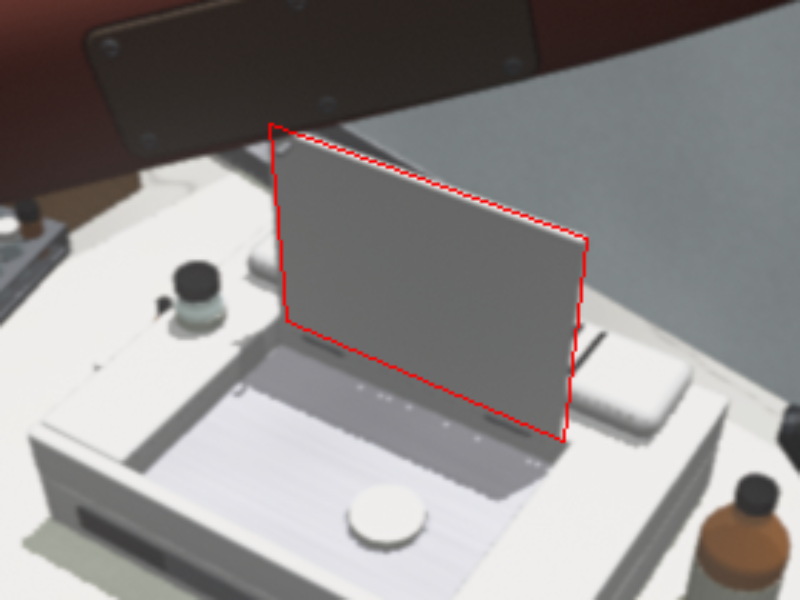

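View pics/top10.png

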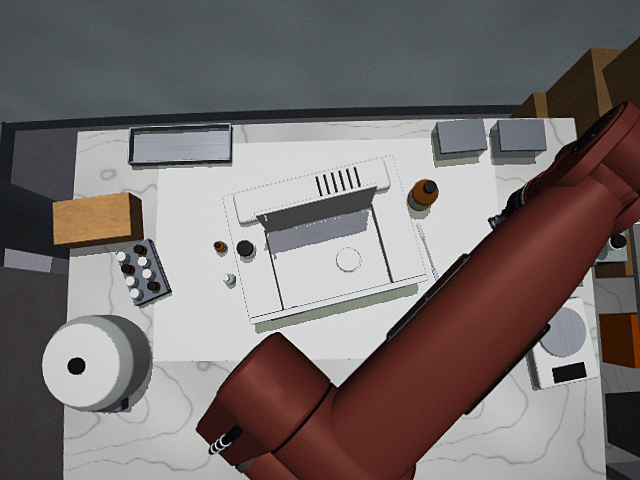

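The disc is seated flat, 8 mm proud of the plate and level in both cameras. The lid matches the 1.57 rad outline, the arm is clear and the bystanders look unmoved. Handing in.

```bash
python3 -c "
from workcell import env;print(env.close_job(), env.observe()['time_s'])"
```

```text
the job is handed in; nothing more can be done
the job is handed in; nothing more can be done
```

I handed the job in at about 26 s of the 48 s allowed. The lid stands upright and the disc lies flat in the pocket.

- **Lid:** I pressed the ring with shut fingers. The force peaked at about 4.5 N and then dropped as the catch tripped. The lid popped to about 0.6 rad, and I swung it up to about 1.57 rad, which the last side picture confirms.
- **Disc:** I slid it along the plate in a loose cage of the two fingers, without gripping or lifting it. It first stopped tilted, with its rear-left side still on the pocket rim. I nudged it forward with the shut fingers and it dropped in.
- **Last checks:** Both cameras show the disc level, with its top about 8 mm above the plate, as expected for a 12 mm disc in a 4 mm pocket. In the last pictures the jar, vials, rack and bottle look where they were. The arm hid the beaker and part of the spatula in the last top picture, so I did not confirm those two, but the fingers never went down near them.
- **Disagreements:**
  - The shut fingertips touched about 22 mm short of the reported TCP, and about 31 mm short with the jaws open 68 mm. I found heights by contact force instead.
  - The two cameras differ by about 3 mm on the disc's centre along x.

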